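# Hang three writing boards on one hook, largest first

### The job

Clear the three small writing boards from their stands by hanging them by their loop handles on the one hook under the desk shelf, paper side facing out: the largest first, then the medium one, then the smallest. Slide each far enough back along the hook that all three handles hang under the shelf, behind its front edge, and leave them hanging still, with the other things on the desk where they were.

Things in the scene. Friction and masses are not known exactly. Their poses are not given: they have to be found in the camera images.
- large_loop (a point): centre of the hole in the large board's handle: a black rigid upright loop on the board's top edge, 54 wide over its two side bars, 9 thick; hole 40 wide x 40 high, top bar 7 high. Point is 150 above the board's lower edge, 20 above its top edge, 20 below the top bar's underside. x from the paper (front) side to the back, y along the width, z up. Squeeze the handle across its side bars.
- medium_loop (a point): centre of the hole in the medium board's handle: a black rigid upright loop on the board's top edge, 46 wide over its two side bars, 9 thick; hole 32 wide x 40 high, top bar 7 high. Point is 120 above the board's lower edge, 20 above its top edge, 20 below the top bar's underside. x from the paper (front) side to the back, y along the width, z up. Squeeze the handle across its side bars.
- small_loop (a point): centre of the hole in the small board's handle: a black rigid upright loop on the board's top edge, 38 wide over its two side bars, 9 thick; hole 24 wide x 40 high, top bar 7 high. Point is 92 above the board's lower edge, 20 above its top edge, 20 below the top bar's underside. x from the paper (front) side to the back, y along the width, z up. Squeeze the handle across its side bars.
- large_board: the large writing board: brown, 100 wide x 130 tall (without handle) x 6 thick, about 90 g, paper and steel clip on its front (clip stands 9 out from mid-plane). Origin at the middle of its lower edge, axes as its loop's. At the start it stands upright in a fixed slotted block, its lower 20 in the slot; may lean a few degrees
- block_large: grey slotted block, fixed, 40 deep x 56 wide x 28 high, that holds the large board; slot across its width, 7.5 wide, 20 deep; origin under its centre, x to the back
- medium_board: the medium writing board: brown, 80 wide x 100 tall (without handle) x 6 thick, about 65 g, paper and steel clip on its front (clip stands 9 out from mid-plane). Origin at the middle of its lower edge, axes as its loop's. At the start it stands upright in a fixed slotted block, its lower 20 in the slot; may lean a few degrees
- block_medium: grey slotted block, fixed, 40 deep x 56 wide x 28 high, that holds the medium board; slot across its width, 7.5 wide, 20 deep; origin under its centre, x to the back
- small_board: the small writing board: brown, 62 wide x 72 tall (without handle) x 6 thick, about 45 g, paper and steel clip on its front (clip stands 9 out from mid-plane). Origin at the middle of its lower edge, axes as its loop's. At the start it stands upright in a fixed slotted block, its lower 20 in the slot; may lean a few degrees
- block_small: grey slotted block, fixed, 40 deep x 56 wide x 28 high, that holds the small board; slot across its width, 7.5 wide, 20 deep; origin under its centre, x to the back
- hook_root (a point): root of the hook, on its axis at the front of the stand's back panel, 225 above the desk. x into the panel, y along the panel, z up. The hook is a level steel rod 7 thick running 143 along -x; its end turns up to x = -153, 13 above the axis. Handles slide easily on the rod; the next board or the fingers may push them back. A resting handle has its hole's centre 16.5 below the axis.
- stand: grey desk stand, fixed; origin under the hook's root, axes as hook_root. Shelf over the hook: underside 360 above the desk (135 above the rod), 12 thick, 180 wide, front edge at x = -130: the hook's end sticks out 23 beyond it, so the tool must come in tilted from the front. Sides open; back panel 170 wide, 372 high; foot plate 10 high, x = -120 to 30.
- the_mouse: wireless mouse, 101x57x37, loose bystander; origin under its centre
- the_tape: pocket tape measure, 36x68x60, loose bystander; origin under its centre
- the_stapler: desk stapler, 141x34x42, loose bystander; origin under its centre
- the_case: earbud case, 26x58x41, loose bystander; origin under its centre
- the_loupe: black folding loupe, 41x41x32, loose bystander; origin under its centre

How it is judged:
By the outcome, as a careful person would: the job done as asked, in the order asked, and still so for the second after the job is handed in, with the robot touching nothing.
It also fails if it takes over 72 s, if anything falls off the work surface, if the arm or the gripper's body presses on something with over 40 N, if the wrist force passes 120 N, or if a joint passes its speed limit or range.

### The arm

A 7-joint arm with a two-finger parallel gripper is mounted at the origin on a cart in front of the work surface, level with it; the furniture and walls round the work are solid. World frame = base frame: x ahead of the robot, y to its left, z up, the work surface at z = 0. Lengths are in m, angles in rad, forces in N, time in s.
With the tool pointing down it reaches from about 0.4 to 0.85 m from the base axis. Payload 10.4 kg.
Tool frame: the origin (TCP) lies midway between the tips of the shut fingers; the grasp point (between the pads) lies 19 mm behind it; z points along the fingers, y is the direction in which the jaws open and shut (so a half turn about z gives the same grasp; the last joint's range is limited). The gripper opens to 87 mm and grips with 3 to 60 N. Pads are 19 mm wide; open, the fingers measure 117 mm over their backs; the gripper's body (75 mm by 190 mm) begins 51 mm behind the grasp point.
Start: joints at [1.308, 0.332, -0.065, 1.46, 0.022, 1.35, -0.088], TCP at [0.148, -0.607, 0.223] pointing down, gripper open.
Joint ranges: [-2.6, 2.6], [-0.5, 2.12], [-1.47, 1.34], [0.16, 2.42], [-1.27, 4.41], [0.06, 2.06], [-2.6, 2.6]. Speed limits (rad/s): [2.22, 2.22, 2.79, 2.79, 3.14, 3.14, 3.14].

### API

Orientations are given as a 3x3 rotation matrix whose columns are the frame's x, y, z axes.
In Python, from bench import env gives the robot as it stands.
- The arm moves only by the tool drive_tool, never from a script. Its argument "steps" is a list of rows, each a list of 4 numbers: the shift along the tool's x, y, z in units of 30 cm (1.0 is 30 cm), then the turn about the tool's z in units of pi rad (1.0 is pi rad). In form: [[x, y, z, spin], ...]. A call has 1 to 12 rows; each row shifts and turns the commanded pose from where the row before left it, along the tool's axes as they then stand; what a row does not reach is not made up. A row lasts 1/10 s, in which the tool goes at most 50 mm and 8.59 degrees, less where a joint would pass 70% of its speed; a pose out of reach is approached as far as the arm can. A call with a number of a shift or a turn outside -1 to 1 is refused whole. A call with a gripper value outside its range is refused whole. "jaw" is the closure, from 0 (fully open) to 1 (shut), set as the call begins (left out, the last holds). The fingers move at their own pace and stop on an object; "force" is the grip in N (left out, the last holds). Time passes only in rows, so rows that do not move let the fingers close. It gives the time, the measured TCP pose, the force and the opening at its end, in the units of the state.
- env.read_state(): the state, without advancing time (a new reading comes with each control period).
- env.camera(name): name is "scene" or "top" or "wrist"; returns the picture (420x560x3 uint8, red, green, blue); there is no depth.
- env.get_calibration(name): a dict with "K" (3x3 intrinsics, pixels), "position" and "orientation" of the camera in the world. Camera axes: x right, y up, looking along -z (the intrinsics and any distortion apply to the point x, -y, -z); pixel columns grow to the right and rows downward; lengths in m; the calibration is good to about 2 mm. A picture is of the moment at which its call begins: read the wrist's pose just before it. get_calibration takes no time and is no camera call; for the wrist camera it gives the pose at the moment of the call.
- env.finish_job(): hands the job in, once; it reports no verdict.
The state is a dict: "t": time; "qpos": joint angles; "qd": joint speeds; "joint_torque": joint torques, N m; "tool_pos": TCP position; "orientation": TCP orientation; "force": force on the tool from outside, world axes, zero at the start; "ft_torque": the same for the moment, N m; "width": opening from 0.0 (shut) to 1.0 (fully open).
Only numpy, scipy, OpenCV 4.12 (cv2) and the standard library are available. Lean on these libraries where they do the work, as an engineer would, in place of code of your own. Each camera call takes 0.05 s, during which the arm holds its last target.

## Working session

There is one attempt and no reset: what is moved stays moved. The work goes in short steps, Python scripts to look and compute and a tool call to move; the robot and the scene stay as the last step left them, time stands still between calls to the robot, and variables do not carry over. Pictures are saved under pics/ and viewed, and the job is handed in when it is done.

Besides the shell and the picture viewer there is one more tool, called in YAML: its name, and indented under it one key for each argument. drive_tool: Moves the arm, as the interface text tells. Shifts and turns lie within -1 to 1; 1 stands for 30 cm of shift or pi rad of turn. Its arguments: {"type":"object","properties":{"steps":{"type":"array","items":{"type":"array","items":{"type":"number","minimum":-1,"maximum":1}}},"jaw":{"type":"number"},"force":{"type":"number"}},"required":["steps"]}

```bash
ls; mkdir -p pics
python3 - <<'E'
from bench import env
import cv2
s=env.read_state(); print(s)
for n in ["scene","top","wrist"]:
    c=env.get_calibration(n); print(n,c)
    im=env.camera(n); cv2.imwrite(f"pics/a_{n}.png",im[:,:,::-1])
E
```

```text
pics
{'t': 0.0, 'qpos': array([ 1.30840472,  0.33288352, -0.06465228,  1.46090585,  0.02159423,
        1.34987632, -0.08853582]), 'qd': array([-0.00056755,  0.00065391, -0.00026196,  0.00115668, -0.00016455,
       -0.00192902, -0.00095935]), 'joint_torque': array([-4.34004633e-04, -6.23261762e+01,  2.41184060e-02, -3.89893878e+01,
       -6.14507147e-02,  3.98060633e-02,  1.18348407e-04]), 'tool_pos': array([ 0.14832111, -0.60677148,  0.22176347]), 'orientation': array([[ 9.71402187e-01,  2.37439746e-01, -3.96268568e-04],
       [ 2.37440066e-01, -9.71401293e-01,  1.31999989e-03],
       [-7.15153606e-05, -1.37634081e-03, -9.99999050e-01]]), 'force': array([-0.44710891, -1.72876607, -0.48913802]), 'ft_torque': array([-0.06534432, -0.01741357, -0.07169136]), 'width': 0.9985593652082261}
scene {'K': array([[408.06600093,   0.        , 283.59325504],
       [  0.        , 408.06600093, 204.38851582],
       [  0.        ,   0.        ,   1.        ]]), 'position': array([-0.09606562,  0.74215066,  0.58101824]), 'orientation': array([[-0.77435882,  0.23701526, -0.58667895],
       [-0.
[... 196 characters left out ...]
],
       [  0.        ,   0.        ,   1.        ]]), 'position': array([ 0.44456861, -0.00226473,  1.25669479]), 'orientation': array([[ 0.00870253,  0.99376089, -0.1111915 ],
       [-0.99995326,  0.00911691,  0.00321884],
       [ 0.00421248,  0.11115829,  0.99379379]])}
wrist {'K': array([[294.86016857,   0.        , 286.37399731],
       [  0.        , 294.86016857, 206.517545  ],
       [  0.        ,   0.        ,   1.        ]]), 'position': array([ 0.21494655, -0.58966758,  0.38340604]), 'orientation': array([[ 2.38259601e-01,  9.39103815e-01,  2.47621458e-01],
       [-9.71201049e-01,  2.30631968e-01,  5.98115109e-02],
       [-9.40206017e-04, -2.54740886e-01,  9.67008892e-01]])}
```

View pics/a_scene.png

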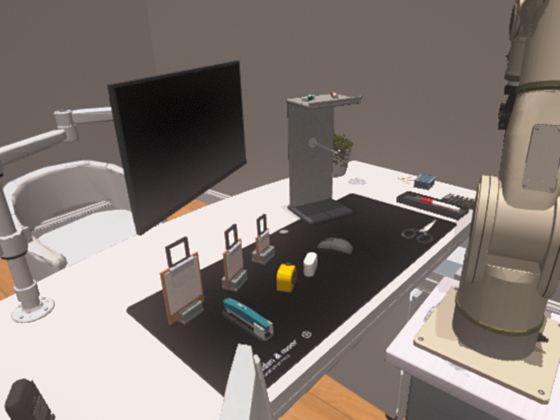

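View pics/a_top.png

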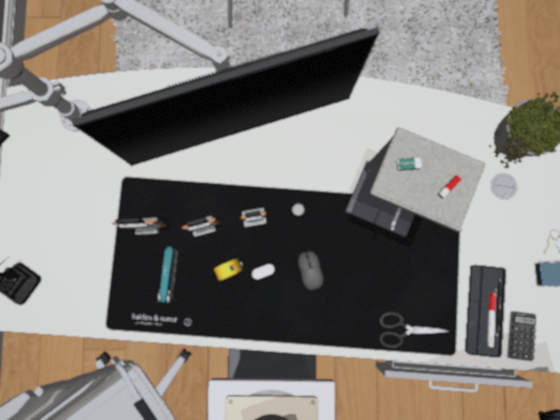

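View pics/a_wrist.png

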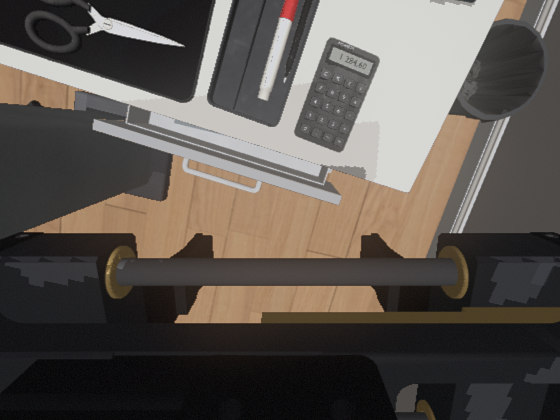

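The scene shows the large, medium and small boards at about (183,280), (233,262) and (263,240), and the hook at (325,147) under the shelf. The top view has the boards at (140,223), (200,223) and (254,216), with the stand at (425,185). I'll zoom in to measure, using crops of pictures I already have.

Run:
```python
import cv2
s=cv2.imread('pics/a_scene.png');t=cv2.imread('pics/a_top.png')
cv2.imwrite('pics/b1.png',cv2.resize(s[205:335,150:290],None,fx=4.6,fy=4.6,interpolation=cv2.INTER_CUBIC))
cv2.imwrite('pics/b2.png',cv2.resize(t[195:245,105:275],None,fx=4.7,fy=4.7,interpolation=cv2.INTER_CUBIC))
cv2.imwrite('pics/b3.png',cv2.resize(s[80:230,270:380],None,fx=4,fy=4,interpolation=cv2.INTER_CUBIC))
cv2.imwrite('pics/b4.png',cv2.resize(t[120:250,340:490],None,fx=4.6,fy=4.6,interpolation=cv2.INTER_CUBIC))
```

```text
(no output)
```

View pics/b1.png

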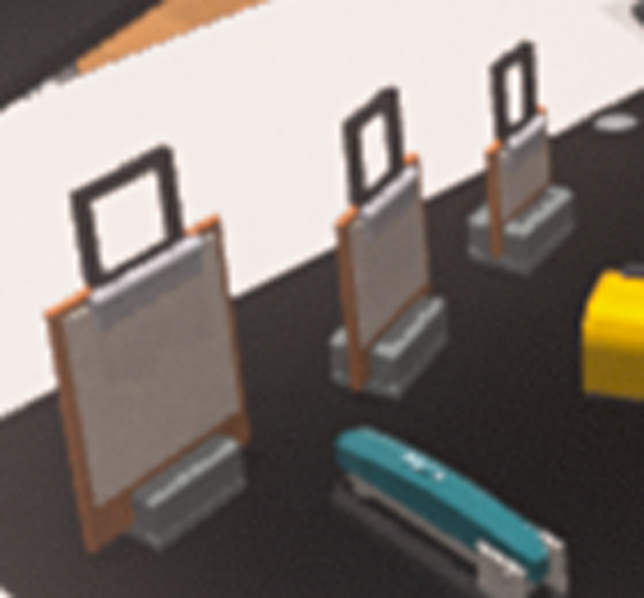

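View pics/b2.png

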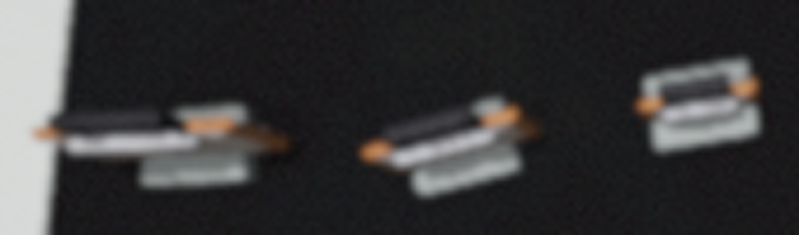

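View pics/b3.png

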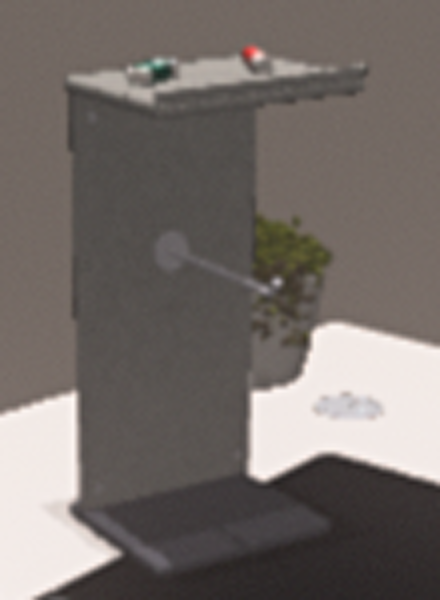

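View pics/b4.png

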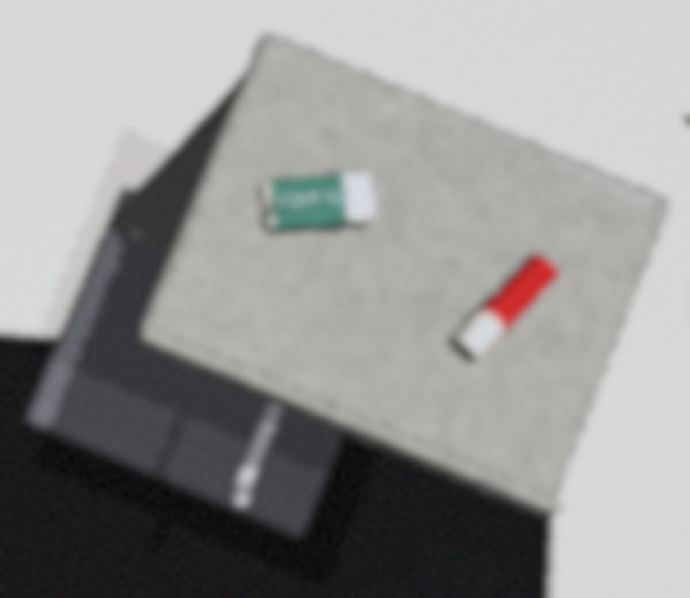

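```bash
cat > h.py <<'E'
import numpy as np, cv2
from bench import env
def ray(c,uv):
    K=c['K'];d=np.array([(uv[0]-K[0,2])/K[0,0],-(uv[1]-K[1,2])/K[1,1],-1.]);d=c['orientation']@d
    return c['position'],d/np.linalg.norm(d)
def tri(c1,u1,c2,u2):
    p,d=ray(c1,u1);q,e=ray(c2,u2)
    A=np.stack([d,-e],1);s=np.linalg.lstsq(A,q-p,rcond=None)[0]
    a=p+s[0]*d;b=q+s[1]*e
    return (a+b)/2,np.linalg.norm(a-b)
def onz(c,uv,z):
    p,d=ray(c,uv);return p+d*(z-p[2])/d[2]
def proj(c,P):
    v=c['orientation'].T@(np.asarray(P)-c['position']);K=c['K']
    return np.array([K[0,2]+K[0,0]*v[0]/-v[2],K[1,2]-K[1,1]*v[1]/-v[2]])
E
python3 - <<'E'
from h import *
np.set_printoptions(precision=4,suppress=True)
S=env.get_calibration('scene');T=env.get_calibration('top')
b1=lambda x,y:(x/4.6+150,y/4.6+205)
b2=lambda x,y:(x/4.7+105,y/4.7+195)
b3=lambda x,y:(x/4+270,y/4+80)
b4=lambda x,y:(x/4.6+340,y/4.6+120)
cs=[onz(T,b4(*p),.372) for p in [(270,35),(665,200),(555,510),(142,335)]]
for c in cs: print('shelf',c)
for i in range(4): print(np.linalg.norm(cs[i]-cs[(i+1)%4]))
d=cs[1]-cs[0];e=cs[2]-cs[3];print(np.degrees(np.arctan2(d[1],d[0])),np.degrees(np.arctan2(e[1],e[0])))
for q in [(240,500),(248,470)]:
  print('tip',tri(S,b3(278,283),T,b4(*q)))
print('shelf frontleft',tri(S,b3(155,98),T,b4(142,335)), tri(S,b3(365,68),T,b4(555,510)))
# handle top bars, ends (left/right) ; scene left = +y
L=[('L',(75,190),(52,120),(168,150),(160,118)),('M',(347,122),(385,132),(393,92),(470,112)),('S',(495,68),(663,92),(530,45),(728,86))]
for n,a,b,c,d in L:
  for u,v in((a,b),(c,d)):print(n,*tri(S,b1(*u),T,b2(*v)))
# blocks top z=.028 front top edges in top view
for n,ps in [('L',[(140,168),(248,165),(175,115),(245,107)]),('M',[(413,176),(520,155)]),('S',[(650,128),(758,116),(643,75),(748,62)])]:
  for p in ps: print(n,'block',onz(T,b2(*p),.028))
E
```

```text
shelf [ 0.703  -0.2374  0.372 ]
shelf [ 0.6356 -0.3972  0.372 ]
shelf [ 0.5086 -0.3479  0.372 ]
shelf [ 0.578  -0.1831  0.372 ]
0.17344568022389653
0.13620480453287012
0.17886766598100942
0.13629954281474885
-112.87444667337557 -112.8277723149846
tip (array([ 0.5209, -0.2569,  0.232 ]), np.float64(0.002640144023982727))
tip (array([ 0.5313, -0.2645,  0.2282]), np.float64(0.012277501826125485))
shelf frontleft (array([ 0.5775, -0.183 ,  0.3732]), np.float64(0.0007844705031334395)) (array([ 0.5072, -0.3472,  0.3755]), np.float64(0.0025010192363355555))
L [0.5385 0.3499 0.1833] 0.0002615780016916351
L [0.5401 0.2993 0.1801] 0.0001924079415905445
M [0.5364 0.1965 0.1517] 0.0011165973485743833
M [0.5466 0.1554 0.1484] 0.001773576515475266
S [0.561  0.0629 0.1211] 0.0004117814536732764
S [0.5642 0.03   0.1217] 0.00015275955573910036
L block [0.5263 0.3518 0.028 ]
L block [0.5284 0.2932 0.028 ]
L block [0.5554 0.3339 0.028 ]
L block [0.5601 0.2959 0.028 ]
M block [0.5232 0.2033 0.028 ]
M block [0.5352 0.1454 0.028 ]
S block [0.5506 0.0749 0.028 ]
S block [0.5577 0.0161 0.028 ]
S block [0.5796 0.0792 0.028 ]
S block [0.5873 0.0219 0.028 ]
```

```bash
cat >> h.py <<'E'
def plan(dP,spin_deg=0,n=None,R=None):
    """rows for world shift dP and turn about tool z (deg)"""
    s=env.read_state();R=s['orientation'] if R is None else R
    dP=np.asarray(dP,float)
    if n is None:n=int(max(np.ceil(np.linalg.norm(dP)/.048),np.ceil(abs(spin_deg)/8.4),1))
    rows=[];a=np.radians(spin_deg)/n
    for i in range(n):
        v=R.T@(dP/n)/.3
        rows.append([round(float(x),4) for x in v]+[round(a/np.pi,4)])
        c,sn=np.cos(a),np.sin(a);R=R@np.array([[c,-sn,0],[sn,c,0],[0,0,1]])
    for r in rows:print(r)
    return R
def st():
    s=env.read_state();R=s['orientation']
    tz=R[:,2];print('t',round(s['t'],2),'tcp',s['tool_pos'].round(4),'tilt',np.degrees(np.arccos(-tz[2])).round(1),'az',np.degrees(np.arctan2(tz[1],tz[0])).round(1),'xyaw',np.degrees(np.arctan2(R[1,0],R[0,0])).round(1),'q',s['qpos'].round(2),'F',s['force'].round(1),'w',round(float(s['width'])*87,1))
    return s
E
python3 - <<'E'
from h import *
# raise, then move to (.5,-.07,.55) spinning -158
R=plan([0,0,.30],-45)
print()
plan([.10,.2,.05],-40,R=R)
E
```

```text
[-0.0, -0.0002, -0.1429, np.float64(-0.0357)]
[0.0, -0.0002, -0.1429, np.float64(-0.0357)]
[0.0, -0.0002, -0.1429, np.float64(-0.0357)]
[0.0, -0.0001, -0.1429, np.float64(-0.0357)]
[0.0001, -0.0001, -0.1429, np.float64(-0.0357)]
[0.0001, -0.0001, -0.1429, np.float64(-0.0357)]
[0.0001, -0.0001, -0.1429, np.float64(-0.0357)]

[0.1486, -0.0122, -0.0332, np.float64(-0.0444)]
[0.1489, 0.0086, -0.0332, np.float64(-0.0444)]
[0.1462, 0.0292, -0.0332, np.float64(-0.0444)]
[0.1407, 0.0493, -0.0332, np.float64(-0.0444)]
[0.1325, 0.0684, -0.0332, np.float64(-0.0444)]
```

drive_tool:
  steps:
    - [0,0,-0.143,-0.036]
    - [0,0,-0.143,-0.036]
    - [0,0,-0.143,-0.036]
    - [0,0,-0.143,-0.036]
    - [0,0,-0.143,-0.036]
    - [0,0,-0.143,-0.036]
    - [0,0,-0.143,-0.036]
    - [0.149,-0.012,-0.033,-0.044]
    - [0.149,0.009,-0.033,-0.044]
    - [0.146,0.029,-0.033,-0.044]
    - [0.141,0.049,-0.033,-0.044]
    - [0.133,0.068,-0.033,-0.044]

```text
t: 1.35
tool_pos: [0.2483, -0.4046, 0.5726]
orientation: [[-0.157, 0.988, -0.0], [0.988, 0.157, -0.0], [-0.0, -0.0, -1.0]]
force: [-0.2, -0.8, 0.4]
width: 0.998
```

Run:
```python
from h import *
s=st()
plan(np.array([.50,-.08,.55])-s['tool_pos'],-75)
```

```text
t 1.35 tcp [ 0.2483 -0.4046  0.5726] tilt 0.0 az -153.3 xyaw 99.0 q [ 1.2   0.09 -0.32  1.02  0.03  2.04  1.06] F [-0.2 -0.8  0.4] w 86.9
[0.1041, 0.1109, 0.0083, np.float64(-0.0463)]
[0.087, 0.1249, 0.0083, np.float64(-0.0463)]
[0.0679, 0.1361, 0.0083, np.float64(-0.0463)]
[0.0475, 0.1446, 0.0083, np.float64(-0.0463)]
[0.026, 0.1499, 0.0083, np.float64(-0.0463)]
[0.004, 0.1521, 0.0083, np.float64(-0.0463)]
[-0.018, 0.1511, 0.0083, np.float64(-0.0463)]
[-0.0398, 0.1469, 0.0083, np.float64(-0.0463)]
[-0.0606, 0.1396, 0.0083, np.float64(-0.0463)]
```

drive_tool:
  steps:
    - [0.104,0.111,0.008,-0.046]
    - [0.087,0.125,0.008,-0.046]
    - [0.068,0.136,0.008,-0.046]
    - [0.048,0.145,0.008,-0.046]
    - [0.026,0.15,0.008,-0.046]
    - [0.004,0.152,0.008,-0.046]
    - [-0.018,0.151,0.008,-0.046]
    - [-0.04,0.147,0.008,-0.046]
    - [-0.06,0.14,0.008,-0.046]

```text
t: 2.25
tool_pos: [0.5032, -0.0824, 0.5507]
orientation: [[-0.994, 0.113, 0.0], [0.113, 0.994, -0.0], [-0.0, -0.0, -1.0]]
force: [0.9, -0.7, -0.0]
width: 1.001
```

Run:
```python
from h import *
s=st()
```

```text
t 2.25 tcp [ 0.5032 -0.0824  0.5507] tilt 0.0 az -53.4 xyaw 173.5 q [ 0.67  0.2  -0.77  0.98  0.16  2.01  1.43] F [ 0.9 -0.7 -0. ] w 87.0
```

drive_tool:
  steps:
    - [0,0,-0.16,0]
    - [0,0,-0.16,0]
    - [0,0,-0.16,0]
    - [0,0,-0.16,0]

```text
t: 2.65
tool_pos: [0.5115, -0.0889, 0.5526]
orientation: [[-0.992, 0.121, -0.036], [0.121, 0.993, -0.002], [0.035, -0.006, -0.999]]
force: [0.3, 0.3, 0.0]
width: 0.997
```

Run:
```python
from h import *
s=st()
```

```text
t 2.65 tcp [ 0.5115 -0.0889  0.5526] tilt 2.0 az -176.8 xyaw 173.0 q [0.07 0.19 0.02 0.95 0.   2.04 1.53] F [0.3 0.3 0. ] w 86.7
```

drive_tool:
  steps:
    - [0,0,-0.16,0]
    - [0,0,-0.16,0]
    - [0,0,-0.16,0]
    - [0,0,-0.16,0]

```text
t: 3.05
tool_pos: [0.5029, -0.0878, 0.6065]
orientation: [[-0.991, 0.123, 0.056], [0.122, 0.992, -0.019], [-0.058, -0.012, -0.998]]
force: [0.2, 1.4, 0.4]
width: 1.002
```

Run:
```python
from h import *
s=st()
```

```text
t 3.05 tcp [ 0.5029 -0.0878  0.6065] tilt 3.4 az -18.8 xyaw 173.0 q [-0.43  0.16  0.67  0.89 -0.11  2.06  1.62] F [0.2 1.4 0.4] w 87.2
```

drive_tool:
  steps:
    - [0,0,-0.16,0]
    - [0,0,-0.16,0]
    - [0,0,-0.16,0]
    - [0,0,-0.16,0]
    - [0,0,-0.16,0]
    - [0,0,-0.16,0]

```text
t: 3.65
tool_pos: [0.4691, -0.0834, 0.6928]
orientation: [[-0.963, 0.129, 0.237], [0.121, 0.991, -0.05], [-0.241, -0.019, -0.97]]
force: [1.9, -0.8, -0.4]
width: 1.002
```

Run:
```python
from h import *
s=st()
```

```text
t 3.65 tcp [ 0.4691 -0.0834  0.6928] tilt 14.0 az -11.9 xyaw 172.8 q [-0.98  0.04  1.13  0.82 -0.02  2.06  1.58] F [ 1.9 -0.8 -0.4] w 87.1
```

drive_tool:
  steps:
    - [0,0,-0.16,0]
    - [0,0,-0.16,0]
    - [0,0,-0.16,0]
    - [0,0,-0.16,0]

```text
t: 4.05
tool_pos: [0.454, -0.082, 0.7193]
orientation: [[-0.948, 0.121, 0.296], [0.112, 0.993, -0.049], [-0.3, -0.013, -0.954]]
force: [-0.8, -1.2, 0.5]
width: 1.002
```

Run:
```python
from h import *
s=st()
```

```text
t 4.05 tcp [ 0.454  -0.082   0.7193] tilt 17.4 az -9.3 xyaw 173.3 q [-0.32  0.    0.38  0.78  0.03  2.06  1.53] F [-0.8 -1.2  0.5] w 87.2
```

drive_tool:
  steps:
    - [-0.06,0,-0.15,0]
    - [-0.06,0,-0.15,0]
    - [-0.06,0,-0.15,0]
    - [-0.06,0,-0.15,0]
    - [-0.06,0,-0.15,0]
    - [-0.06,0,-0.15,0]

```text
t: 4.65
tool_pos: [0.4601, -0.0822, 0.8048]
orientation: [[-0.875, 0.123, 0.469], [0.102, 0.992, -0.069], [-0.474, -0.013, -0.88]]
force: [-0.4, -0.3, -0.3]
width: 1.002
```

Run:
```python
from h import *
s=st()
```

```text
t 4.65 tcp [ 0.4601 -0.0822  0.8048] tilt 28.3 az -8.4 xyaw 173.3 q [-1.    0.05  1.23  0.57 -0.1   2.06  1.61] F [-0.4 -0.3 -0.3] w 87.2
```

```bash
cat >> h.py <<'E'
def align_spin(R,yawdeg):
    a=np.radians(yawdeg);n=np.array([np.cos(a),np.sin(a),0]);tz=R[:,2]
    y=np.cross(tz,n);y/=np.linalg.norm(y)
    if y@R[:,1]<0:y=-y
    sp=np.arctan2(np.cross(R[:,1],y)@tz,R[:,1]@y)
    return np.degrees(sp),np.degrees(np.arcsin(y[2]))
def tcp_for(R,G): return np.asarray(G)+.019*R[:,2]
E
python3 - <<'E'
from h import *
s=st();R=s['orientation']
for n,y in(('L',1.8),('M',13),('S',6),('H',-22.85)):print(n,align_spin(R,y))
sp,_=align_spin(R,1.8)
G=np.array([.539,.325,.164])
pre=tcp_for(R,G)-.12*R[:,2];print(pre)
plan(pre-s['tool_pos'],sp)
E
```

```text
t 4.65 tcp [ 0.4601 -0.0822  0.8048] tilt 28.3 az -8.4 xyaw 173.3 q [-1.    0.05  1.23  0.57 -0.1   2.06  1.61] F [-0.4 -0.3 -0.3] w 87.2
L (np.float64(-10.041557524157149), np.float64(-5.45761091782351))
M (np.float64(-22.48560665017718), np.float64(-11.126677160447114))
S (np.float64(-14.749303053206697), np.float64(-7.638100871318748))
H (np.float64(17.822786039516426), np.float64(7.645237319842772))
[0.49162324 0.33201123 0.25292292]
[0.0614, 0.0938, 0.1049, np.float64(-0.0037)]
[0.0603, 0.0945, 0.1049, np.float64(-0.0037)]
[0.0592, 0.0952, 0.1049, np.float64(-0.0037)]
[0.0581, 0.0958, 0.1049, np.float64(-0.0037)]
[0.057, 0.0965, 0.1049, np.float64(-0.0037)]
[0.0559, 0.0972, 0.1049, np.float64(-0.0037)]
[0.0547, 0.0978, 0.1049, np.float64(-0.0037)]
[0.0536, 0.0985, 0.1049, np.float64(-0.0037)]
[0.0524, 0.0991, 0.1049, np.float64(-0.0037)]
[0.0513, 0.0997, 0.1049, np.float64(-0.0037)]
[0.0501, 0.1003, 0.1049, np.float64(-0.0037)]
[0.0489, 0.1009, 0.1049, np.float64(-0.0037)]
[0.0477, 0.1014, 0.1049, np.float64(-0.0037)]
[0.0465, 0.102, 0.1049, np.float64(-0.0037)]
[0.0453, 0.1025, 0.1049, np.float64(-0.0037)]
```

drive_tool:
  steps:
    - [0.061,0.094,0.105,-0.004]
    - [0.06,0.095,0.105,-0.004]
    - [0.059,0.095,0.105,-0.004]
    - [0.058,0.096,0.105,-0.004]
    - [0.057,0.096,0.105,-0.004]
    - [0.056,0.097,0.105,-0.004]

```text
t: 5.25
tool_pos: [0.4644, 0.0508, 0.6194]
orientation: [[-0.899, 0.08, 0.431], [0.068, 0.997, -0.043], [-0.433, -0.009, -0.901]]
force: [0.6, 0.2, 0.6]
width: 0.998
```

Run:
```python
from h import *
s=st();R=s['orientation']
sp,_=align_spin(R,1.8)
G=np.array([.539,.325,.164])
pre=tcp_for(R,G)-.12*R[:,2];print(pre)
plan(pre-s['tool_pos'],sp)
```

```text
t 5.25 tcp [0.4644 0.0508 0.6194] tilt 25.6 az -5.7 xyaw 175.6 q [-1.16 -0.36  0.48  1.32  0.48  1.78  1.  ] F [0.6 0.2 0.6] w 86.8
[0.49549768 0.32934654 0.25504755]
[0.0496, 0.0945, 0.11, np.float64(-0.0039)]
[0.0484, 0.0951, 0.11, np.float64(-0.0039)]
[0.0472, 0.0957, 0.11, np.float64(-0.0039)]
[0.0461, 0.0963, 0.11, np.float64(-0.0039)]
[0.0449, 0.0968, 0.11, np.float64(-0.0039)]
[0.0437, 0.0974, 0.11, np.float64(-0.0039)]
[0.0425, 0.0979, 0.11, np.float64(-0.0039)]
[0.0412, 0.0984, 0.11, np.float64(-0.0039)]
[0.04, 0.0989, 0.11, np.float64(-0.0039)]
[0.0388, 0.0994, 0.11, np.float64(-0.0039)]
```

drive_tool:
  steps:
    - [0.05,0.095,0.11,-0.004]
    - [0.048,0.095,0.11,-0.004]
    - [0.047,0.096,0.11,-0.004]
    - [0.046,0.096,0.11,-0.004]
    - [0.045,0.097,0.11,-0.004]
    - [0.044,0.097,0.11,-0.004]
    - [0.043,0.098,0.11,-0.004]

```text
t: 5.95
tool_pos: [0.4865, 0.2454, 0.3638]
orientation: [[-0.903, 0.002, 0.43], [-0.019, 0.999, -0.044], [-0.429, -0.048, -0.902]]
force: [-0.6, 0.1, 1.1]
width: 1.0
```

Run:
```python
from h import *
s=st();R=s['orientation']
sp,_=align_spin(R,1.8)
G=np.array([.539,.325,.164])
pre=tcp_for(R,G)-.12*R[:,2];print(pre)
plan(pre-s['tool_pos'],sp)
```

```text
t 5.95 tcp [0.4865 0.2454 0.3638] tilt 25.6 az -5.8 xyaw -178.8 q [-1.23 -0.19  0.4   1.78  0.45  1.28  0.68] F [-0.6  0.1  1.1] w 87.0
[0.4956009  0.32942283 0.25509312]
[0.0409, 0.0991, 0.1092, np.float64(-0.0039)]
[0.0397, 0.0996, 0.1092, np.float64(-0.0039)]
[0.0385, 0.1, 0.1092, np.float64(-0.0039)]
```

drive_tool:
  steps:
    - [0.041,0.099,0.109,-0.004]
    - [0.04,0.1,0.109,-0.004]
    - [0.038,0.1,0.109,-0.004]
    - [0,0,0,0]

```text
t: 6.35
tool_pos: [0.4932, 0.3306, 0.2506]
orientation: [[-0.904, -0.036, 0.426], [-0.063, 0.997, -0.049], [-0.423, -0.071, -0.904]]
force: [-1.0, -0.7, -0.1]
width: 1.001
```

Run:
```python
from h import *
s=st()
c=env.get_calibration('wrist');im=env.camera('wrist')
np.save('w1.npy',c,allow_pickle=True)
cv2.imwrite('pics/w1.png',cv2.resize(im[:,:,::-1],None,fx=1.42,fy=1.42))
for n,P in(('L',[.539,.325,.185]),('Lc',[.539,.325,.158])):print(n,proj(c,P)*1.42)
```

```text
t 6.35 tcp [0.4932 0.3306 0.2506] tilt 25.4 az -6.6 xyaw -176.0 q [-1.26  0.02  0.39  1.84  0.41  1.07  0.58] F [-1.  -0.7 -0.1] w 87.1
L [400.75438345 325.41757737]
Lc [404.1457656  296.79197143]
```

View pics/w1.png

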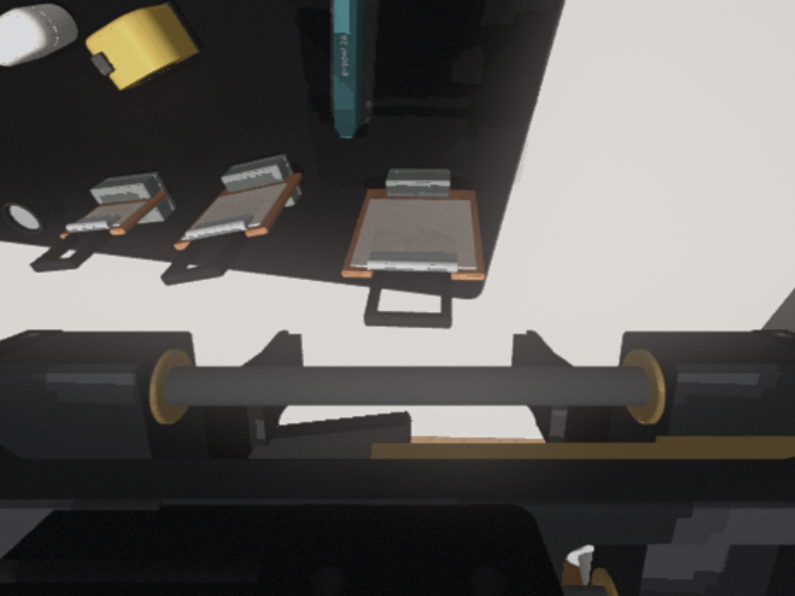

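Run:
```python
from h import *
np.set_printoptions(precision=4,suppress=True)
im=cv2.imread('pics/w1.png')[150:350,20:520]
cv2.imwrite('pics/w1c.png',cv2.resize(im[90:190,330:490],None,fx=5,fy=5,interpolation=cv2.INTER_CUBIC))
```

```text
(no output)
```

View pics/w1c.png

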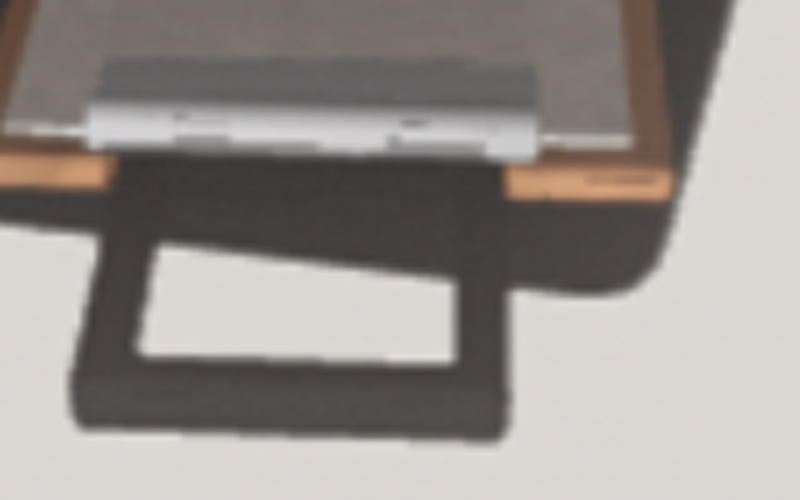

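Run:
```python
from h import *
np.set_printoptions(precision=4,suppress=True)
c=np.load('w1.npy',allow_pickle=True).item()
f=lambda x,y:((x/5+350)/1.42,(y/5+240)/1.42)
for p,z in(((75,428),.185),((505,440),.185),((137,355),.178),((457,365),.178)):print(p,onz(c,f(*p),z))
# board top edge at .138: back corners orange
for p in((0,188),(670,200),):print(onz(c,f(*p),.138))
S=env.get_calibration('scene')
b1=lambda x,y:(x/4.6+150,y/4.6+205)
print(tri(c,f(75,428),S,b1(168,146)),tri(c,f(505,440),S,b1(73,190)))
```

```text
(75, 428) [0.5415 0.3031 0.185 ]
(505, 440) [0.5379 0.3554 0.185 ]
(137, 355) [0.5351 0.3099 0.178 ]
(457, 365) [0.5327 0.3491 0.178 ]
[0.5421 0.2855 0.138 ]
[0.5356 0.3782 0.138 ]
(array([0.5381, 0.3024, 0.1855]), np.float64(0.004604322804064503)) (array([0.5339, 0.3546, 0.1878]), np.float64(0.002021959017301034))
```

Run:
```python
from h import *
s=st();R=s['orientation']
sp,_=align_spin(R,3);print(sp)
t=tcp_for(R,[.5375,.328,.165])
plan(t-s['tool_pos'],sp,n=5)
```

```text
t 6.4 tcp [0.4945 0.3292 0.2538] tilt 25.5 az -6.4 xyaw -176.2 q [-1.26  0.02  0.39  1.84  0.41  1.07  0.58] F [ 0.9 -1.4  0.6] w 86.8
-1.163873195812395
[-0.0007, 0.0023, 0.0784, np.float64(-0.0013)]
[-0.0007, 0.0023, 0.0784, np.float64(-0.0013)]
[-0.0007, 0.0023, 0.0784, np.float64(-0.0013)]
[-0.0007, 0.0023, 0.0784, np.float64(-0.0013)]
[-0.0007, 0.0023, 0.0784, np.float64(-0.0013)]
```

drive_tool:
  steps:
    - [0,0.002,0.078,-0.001]
    - [0,0.002,0.078,-0.001]
    - [0,0.002,0.078,-0.001]
    - [0,0.002,0.078,-0.001]
    - [-0.003,0.002,0.078,-0.001]
    - [0,0,0,0]
    - [0,0,0,0]

```text
t: 7.1
tool_pos: [0.5473, 0.3262, 0.1529]
orientation: [[-0.901, -0.044, 0.431], [-0.07, 0.997, -0.044], [-0.427, -0.07, -0.901]]
force: [-0.3, 0.0, -0.2]
width: 1.0
```

Run:
```python
from h import *
s=st();R=s['orientation'];print(s['tool_pos']-.019*R[:,2])
im=env.camera('wrist')
cv2.imwrite('pics/w2.png',cv2.resize(im[:,:,::-1],None,fx=1.42,fy=1.42))
```

```text
t 7.1 tcp [0.5473 0.3262 0.1529] tilt 25.7 az -5.9 xyaw -175.5 q [-1.19  0.2   0.43  1.88  0.35  0.82  0.65] F [-0.3  0.  -0.2] w 87.0
[0.53912531 0.32701473 0.17006265]
```

View pics/w2.png

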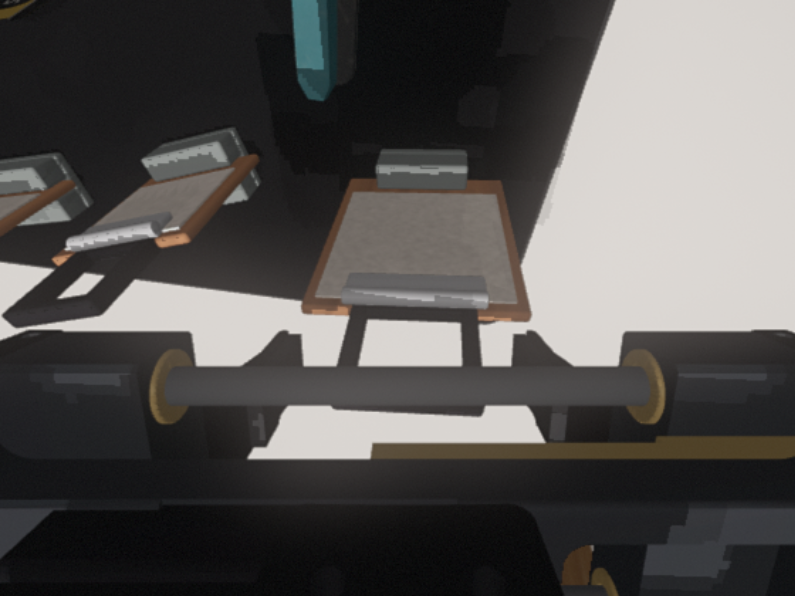

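drive_tool:
  steps:
    - [0.01,0.003,0.01,0]
    - [0,0,0,0]

```text
t: 7.35
tool_pos: [0.545, 0.3276, 0.148]
orientation: [[-0.902, -0.046, 0.43], [-0.072, 0.996, -0.043], [-0.427, -0.07, -0.902]]
force: [-1.3, 1.2, -0.5]
width: 1.001
```

drive_tool:
  steps:
    - [0,0,0,0]
    - [0,0,0,0]
    - [0,0,0,0]
    - [0,0,0,0]
    - [0,0,0,0]
  jaw: 1
  force: 30

```text
t: 7.85
tool_pos: [0.5454, 0.3272, 0.1475]
orientation: [[-0.902, -0.046, 0.43], [-0.072, 0.996, -0.044], [-0.426, -0.071, -0.902]]
force: [-0.4, 1.1, 1.3]
width: 0.63
```

Run:
```python
from h import *
s=st();R=s['orientation'];print(s['tool_pos']-.019*R[:,2])
```

```text
t 7.85 tcp [0.5454 0.3272 0.1475] tilt 25.6 az -5.9 xyaw -175.5 q [-1.19  0.2   0.43  1.89  0.36  0.81  0.64] F [-0.4  1.1  1.3] w 54.9
[0.53721003 0.32803946 0.16461034]
```

```bash
cat >> h.py <<'E'
ROOT=np.array([.663,-.316,.225]);XH=np.array([.9215,-.3884,0]);YH=np.array([.3884,.9215,0]);HY=-22.85
def hook(P): d=np.asarray(P)-ROOT;return np.array([d@XH,d@YH,d[2]])*1000
def unhook(h): h=np.asarray(h)/1000.;return ROOT+XH*h[0]+YH*h[1]+np.array([0,0,h[2]])
def Rz(d):
    a=np.radians(d);c,s=np.cos(a),np.sin(a);return np.array([[c,-s,0],[s,c,0],[0,0,1]])
def grasp_record(name,loop,yaw):
    s=env.read_state();R=s['orientation']
    np.savez(name,p=R.T@(np.asarray(loop)-s['tool_pos']),B=R.T@Rz(yaw))
def held(name):
    g=np.load(name+'.npz');s=env.read_state();R=s['orientation'];B=R@g['B']
    P=s['tool_pos']+R@g['p'];rel=Rz(-HY)@B
    print('loop',P.round(4),'hook',hook(P).round(1),'board up(hook fr)',rel[:,2].round(3),'yaw err',np.degrees(np.arctan2(rel[1,0],rel[0,0])).round(1))
    return P,R,B,g
def spin_for(R,B,tgt=HY):
    from scipy.optimize import brentq
    def f(a):
        b=R@Rz(a)@R.T@B[:,0];return np.degrees(np.arctan2(b[1],b[0]))-tgt
    return brentq(f,-60,60)
def go_loop(name,Ptgt,spin,n=None):
    """straight move of loop centre to Ptgt with spin; accounts for the offset of loop from tool"""
    P,R,B,g=held(name);s=env.read_state()
    R2=R@Rz(spin);tcp2=np.asarray(Ptgt)-R2@g['p']
    return plan(tcp2-s['tool_pos'],spin,n=n)
E
python3 - <<'E'
from h import *
grasp_record('L',[.5372,.328,.158],3.3)
P,R,B,g=held('L')
sp=spin_for(R,B);print('spin',sp); R2=R@Rz(sp); print((Rz(-HY)@R2@g['B'])[:,2])
plan([0,0,.2],0)
E
```

```text
loop [0.5372 0.328  0.158 ] hook [-366.1  544.6  -67. ] board up(hook fr) [-0. -0.  1.] yaw err 26.2
spin 28.986052273351017
[ 0.01448334 -0.21457969  0.97659909]
[-0.0569, -0.0094, -0.1202, np.float64(0.0)]
[-0.0569, -0.0094, -0.1202, np.float64(0.0)]
[-0.0569, -0.0094, -0.1202, np.float64(0.0)]
[-0.0569, -0.0094, -0.1202, np.float64(0.0)]
[-0.0569, -0.0094, -0.1202, np.float64(0.0)]
```

drive_tool:
  steps:
    - [-0.029,-0.005,-0.06,0]
    - [-0.029,-0.005,-0.06,0]
    - [-0.057,-0.009,-0.12,0]
    - [-0.057,-0.009,-0.12,0]
    - [-0.057,-0.009,-0.12,0]
    - [-0.057,-0.009,-0.12,0]

```text
t: 8.45
tool_pos: [0.5457, 0.3272, 0.3489]
orientation: [[-0.902, -0.046, 0.43], [-0.071, 0.996, -0.044], [-0.426, -0.071, -0.902]]
force: [0.3, 0.7, -1.7]
width: 0.629
```

Run:
```python
from h import *
st()
R=go_loop('L',[.46,-.09,.34],22)
im=env.camera('wrist')
cv2.imwrite('pics/w3.png',im[:,:,::-1])
```

```text
t 8.45 tcp [0.5457 0.3272 0.3489] tilt 25.6 az -5.9 xyaw -175.5 q [-1.21  0.06  0.43  1.6   0.34  1.21  0.77] F [ 0.3  0.7 -1.7] w 54.7
loop [0.5375 0.328  0.3594] hook [-365.7  544.7  134.4] board up(hook fr) [0. 0. 1.] yaw err 26.1
[0.0402, -0.1528, 0.001, np.float64(0.0136)]
[0.0336, -0.1544, 0.001, np.float64(0.0136)]
[0.027, -0.1557, 0.001, np.float64(0.0136)]
[0.0203, -0.1567, 0.001, np.float64(0.0136)]
[0.0136, -0.1574, 0.001, np.float64(0.0136)]
[0.0069, -0.1579, 0.001, np.float64(0.0136)]
[0.0002, -0.158, 0.001, np.float64(0.0136)]
[-0.0066, -0.1579, 0.001, np.float64(0.0136)]
[-0.0133, -0.1574, 0.001, np.float64(0.0136)]
```

View pics/w3.png

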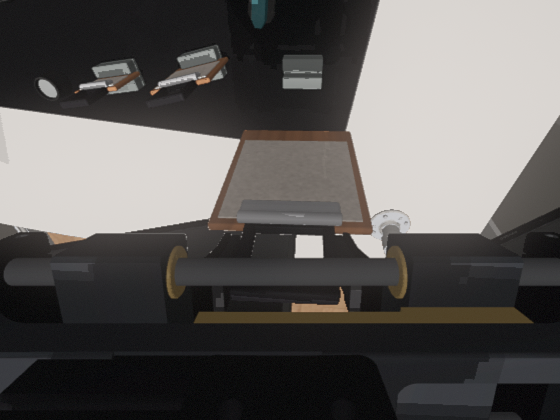

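The board is held and clear of its block, with the empty slot at (302,70). Next I carry it towards the hook.

drive_tool:
  steps:
    - [0.04,-0.153,0.001,0.0135]
    - [0.034,-0.154,0.001,0.0135]
    - [0.027,-0.156,0.001,0.0135]
    - [0.02,-0.157,0.001,0.0135]
    - [0.014,-0.157,0.001,0.0135]
    - [0.007,-0.158,0.001,0.0135]
    - [0,-0.158,0.001,0.0135]
    - [-0.007,-0.158,0.001,0.0135]
    - [-0.013,-0.157,0.001,0.0135]
    - [0,0,0,0]

```text
t: 9.5
tool_pos: [0.4716, -0.0811, 0.3287]
orientation: [[-0.855, 0.292, 0.428], [0.301, 0.952, -0.049], [-0.422, 0.087, -0.903]]
force: [-0.4, -0.0, -1.0]
width: 0.626
```

Run:
```python
from h import *
st()
P,R,B,g=held('L');sp=spin_for(R,B);print(sp)
R=go_loop('L',unhook([-215,0,6.5]),sp)
```

```text
t 9.5 tcp [ 0.4716 -0.0811  0.3287] tilt 25.5 az -6.5 xyaw 160.6 q [-0.59 -0.49  0.44  2.03  0.35  1.14  1.03] F [-0.4 -0.  -1. ] w 54.5
loop [ 0.4637 -0.0792  0.3393] hook [-275.7  140.8  114.3] board up(hook fr) [ 0.021 -0.156  0.988] yaw err 6.5
7.1989067470929875
loop [ 0.4637 -0.0792  0.3393] hook [-275.7  140.8  114.3] board up(hook fr) [ 0.021 -0.156  0.988] yaw err 6.5
[-0.0014, -0.1295, 0.0878, np.float64(0.01)]
[-0.0054, -0.1294, 0.0878, np.float64(0.01)]
[-0.0095, -0.1292, 0.0878, np.float64(0.01)]
[-0.0135, -0.1288, 0.0878, np.float64(0.01)]
```

drive_tool:
  steps:
    - [-0.002,-0.129,0.088,0.01]
    - [-0.005,-0.129,0.088,0.01]
    - [-0.01,-0.129,0.088,0.01]
    - [-0.013,-0.129,0.088,0.01]
    - [0,0,0,0]
    - [0,0,0,0]

```text
t: 10.1
tool_pos: [0.4761, -0.2264, 0.2203]
orientation: [[-0.818, 0.385, 0.427], [0.407, 0.913, -0.044], [-0.407, 0.138, -0.903]]
force: [0.2, 0.8, -0.7]
width: 0.624
```

Run:
```python
from h import *
st()
P,R,B,g=held('L');sp=spin_for(R,B);print(sp)
for n in('wrist','scene','top'):
    c=env.get_calibration(n);im=env.camera(n)
    cv2.imwrite(f'pics/x1{n}.png',im[:,:,::-1]);print(n,proj(c,P),proj(c,unhook([-153,0,13])),proj(c,unhook([-143,0,0])))
s=cv2.imread('pics/x1scene.png');t=cv2.imread('pics/x1top.png')
cv2.imwrite('pics/x1b.png',np.hstack([cv2.resize(s[80:230,270:410],(560,600),interpolation=cv2.INTER_CUBIC)]))
```

```text
t 10.1 tcp [ 0.4761 -0.2264  0.2203] tilt 25.4 az -5.8 xyaw 153.6 q [-0.59 -0.41  0.86  2.12  0.29  0.87  1.31] F [ 0.2  0.8 -0.7] w 54.3
loop [ 0.4684 -0.2243  0.2309] hook [-215.     8.9    5.9] board up(hook fr) [ 0.019 -0.208  0.978] yaw err 0.8
0.8649692318708878
wrist [286.27113401 256.87347892] [274.33227954 329.71347367] [272.7604588  319.72023411]
scene [348.75343236 156.89969634] [338.7236283  148.79024551] [336.6661233  152.22630235]
top [377.53587711 253.7837839 ] [393.04736337 228.49597176] [393.27268381 224.68670368]
```

View pics/x1wrist.png

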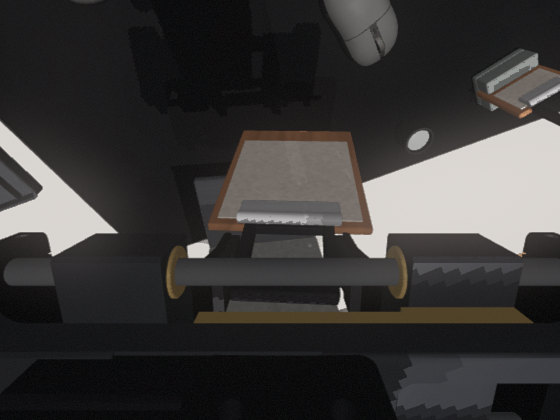

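View pics/x1b.png

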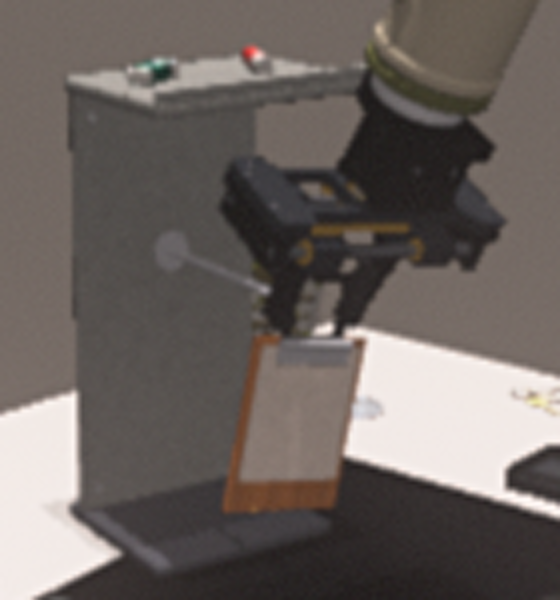

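View pics/x1top.png

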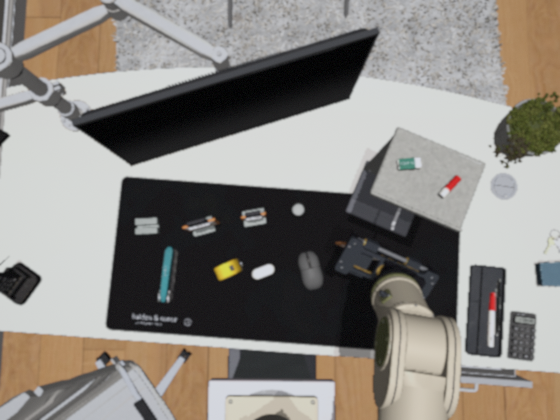

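Run:
```python
from h import *
go_loop('L',unhook([-165,0,5]),0.9,n=3)
```

```text
loop [ 0.4694 -0.2228  0.2323] hook [-214.6   10.7    7.3] board up(hook fr) [ 0.017 -0.207  0.978] yaw err 1.0
[-0.0498, -0.0124, 0.0235, np.float64(0.0017)]
[-0.0499, -0.0121, 0.0235, np.float64(0.0017)]
[-0.0499, -0.0119, 0.0235, np.float64(0.0017)]
```

drive_tool:
  steps:
    - [-0.05,-0.012,0.0235,0.0015]
    - [-0.05,-0.012,0.0235,0.0015]
    - [-0.05,-0.012,0.0235,0.0015]
    - [0,0,0,0]
    - [0,0,0,0]

```text
t: 10.75
tool_pos: [0.5184, -0.2541, 0.2189]
orientation: [[-0.814, 0.393, 0.428], [0.416, 0.908, -0.043], [-0.406, 0.143, -0.903]]
force: [-0.4, 0.5, -1.3]
width: 0.623
```

Run:
```python
from h import *
st()
P,R,B,g=held('L')
for n in('wrist','scene'):
    c=env.get_calibration(n);im=env.camera(n)
    cv2.imwrite(f'pics/x2{n}.png',im[:,:,::-1])
s=cv2.imread('pics/x2scene.png')
cv2.imwrite('pics/x2b.png',cv2.resize(s[120:195,300:380],(640,600),interpolation=cv2.INTER_CUBIC))
go_loop('L',unhook([-125,0,5]),0.,n=3)
```

```text
t 10.75 tcp [ 0.5184 -0.2541  0.2189] tilt 25.5 az -5.8 xyaw 152.9 q [-0.74 -0.28  1.09  2.02  0.18  0.83  1.43] F [-0.4  0.5 -1.3] w 54.2
loop [ 0.5107 -0.252   0.2296] hook [-165.2   -0.2    4.6] board up(hook fr) [ 0.017 -0.213  0.977] yaw err 0.2
loop [ 0.5103 -0.2522  0.2294] hook [-165.5   -0.6    4.4] board up(hook fr) [ 0.017 -0.214  0.977] yaw err 0.2
[-0.0413, 0.0012, 0.018, np.float64(0.0)]
[-0.0413, 0.0012, 0.018, np.float64(0.0)]
[-0.0413, 0.0012, 0.018, np.float64(0.0)]
```

View pics/x2b.png

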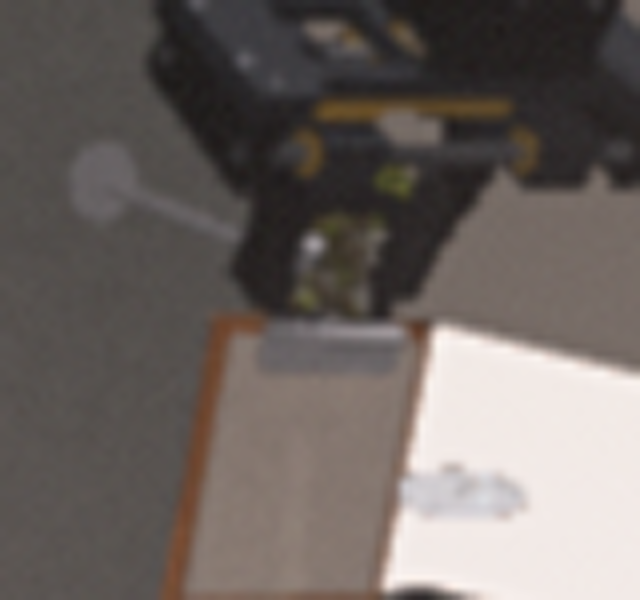

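View pics/x2wrist.png

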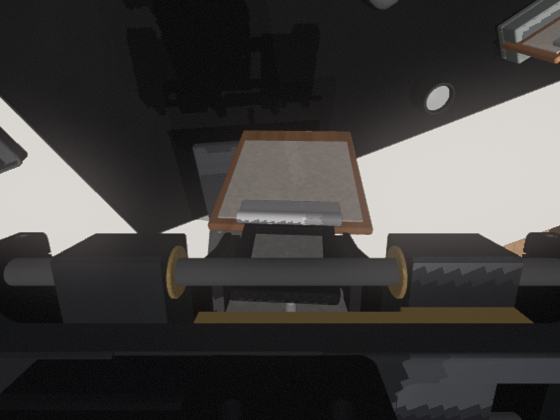

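Run:
```python
from h import *
c=env.get_calibration('wrist')
for h in([-153,0,13],[-150,0,16],[-143,0,0],[-153,0,8]):print(h,proj(c,unhook(h)),)
P,R,B,g=held('L')
for o in([-.0045,0,.02],[.0045,0,.027]):print(proj(c,P+B@np.array(o)))
cv2.imwrite('pics/x2w.png',cv2.resize(cv2.imread('pics/x2wrist.png')[215:320,200:380],None,fx=4.4,fy=4.4,interpolation=cv2.INTER_CUBIC))
```

```text
[-153, 0, 13] [289.76861906 283.73314046]
[-150, 0, 16] [290.61145833 291.57387266]
[-143, 0, 0] [286.551581   276.19852811]
[-153, 0, 8] [288.42185904 276.43704485]
loop [ 0.5103 -0.2522  0.2294] hook [-165.5   -0.6    4.4] board up(hook fr) [ 0.017 -0.214  0.977] yaw err 0.2
[283.27004866 282.62671032]
[282.4551012  305.82319476]
```

View pics/x2w.png

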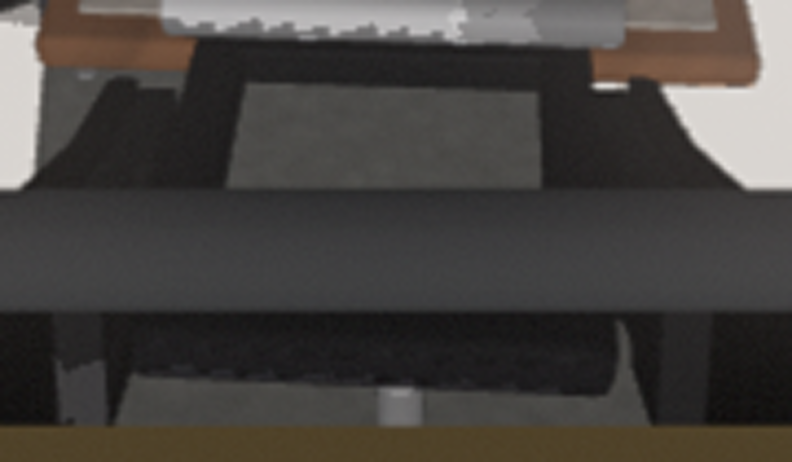

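drive_tool:
  steps:
    - [-0.031,0.001,0.0135,0]
    - [-0.031,0.001,0.0135,0]
    - [-0.031,0.001,0.0135,0]
    - [-0.031,0.001,0.0135,0]
    - [0,0,0,0]

```text
t: 11.35
tool_pos: [0.5581, -0.2666, 0.219]
orientation: [[-0.816, 0.39, 0.427], [0.412, 0.91, -0.043], [-0.405, 0.141, -0.903]]
force: [0.5, 0.9, -2.2]
width: 0.626
```

Run:
```python
from h import *
st()
for n in('wrist','scene'):
    im=env.camera(n);cv2.imwrite(f'pics/x3{n}.png',im[:,:,::-1])
s=cv2.imread('pics/x3scene.png')
cv2.imwrite('pics/x3b.png',cv2.resize(s[80:195,280:400],(626,600),interpolation=cv2.INTER_CUBIC))
go_loop('L',unhook([-118,0,-15.5]),0.,n=4)
```

```text
t 11.35 tcp [ 0.5581 -0.2666  0.219 ] tilt 25.4 az -5.8 xyaw 153.2 q [-0.86 -0.03  1.33  1.93 -0.18  0.81  1.71] F [ 0.5  0.9 -2.2] w 54.4
loop [ 0.5473 -0.2685  0.2294] hook [-125.    -1.2    4.4] board up(hook fr) [ 0.018 -0.211  0.977] yaw err 0.1
[0.0014, -0.0013, 0.0175, np.float64(0.0)]
[0.0014, -0.0013, 0.0175, np.float64(0.0)]
[0.0014, -0.0013, 0.0175, np.float64(0.0)]
[0.0014, -0.0013, 0.0175, np.float64(0.0)]
```

View pics/x3b.png

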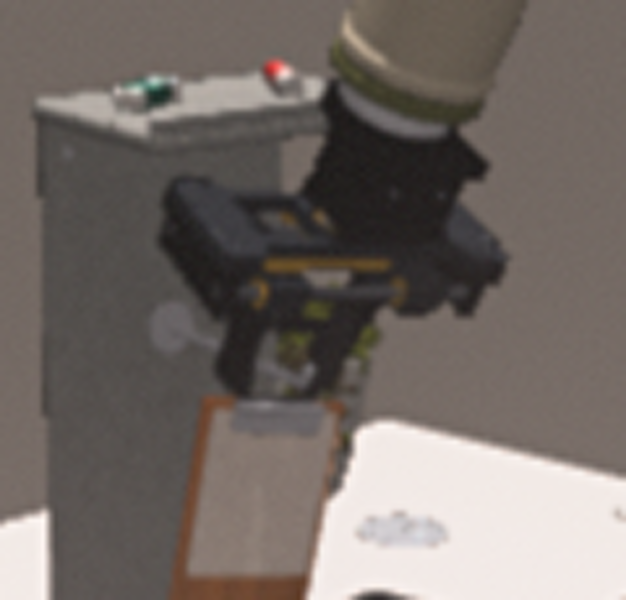

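View pics/x3wrist.png

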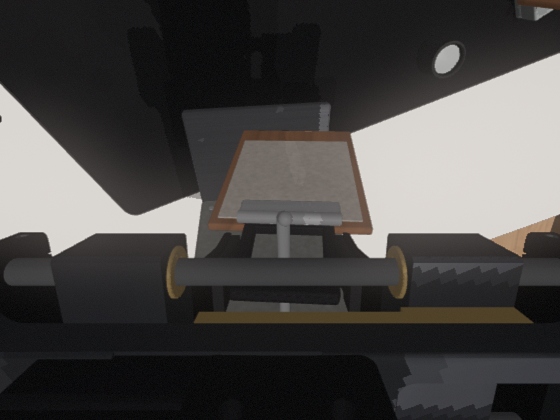

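drive_tool:
  steps:
    - [0.001,-0.001,0.0175,0]
    - [0.001,-0.001,0.0175,0]
    - [0.001,-0.001,0.0175,0]
    - [0.001,-0.001,0.015,0]
    - [0,0,0,0]

```text
t: 11.95
tool_pos: [0.5616, -0.2726, 0.1999]
orientation: [[-0.812, 0.397, 0.427], [0.42, 0.906, -0.043], [-0.405, 0.145, -0.903]]
force: [0.0, 0.6, -0.5]
width: 0.632
```

Run:
```python
from h import *
st();held('L')
```

```text
t 11.95 tcp [ 0.5616 -0.2726  0.1999] tilt 25.4 az -5.8 xyaw 152.7 q [-0.75  0.11  1.31  1.94 -0.4   0.8   1.89] F [ 0.   0.6 -0.5] w 55.0
loop [ 0.5539 -0.2705  0.2106] hook [-118.2   -0.4  -14.4] board up(hook fr) [ 0.017 -0.214  0.977] yaw err 0.0
```

drive_tool:
  steps:
    - [0,0,0,0]
    - [0,0,0,0]
    - [0,0,0,0]
    - [0,0,0,0]
    - [0,0,0,0]
  jaw: 0

```text
t: 12.45
tool_pos: [0.563, -0.272, 0.2006]
orientation: [[-0.813, 0.395, 0.429], [0.418, 0.907, -0.044], [-0.406, 0.144, -0.902]]
force: [0.5, 1.2, -0.1]
width: 0.966
```

drive_tool:
  steps:
    - [0.01,0,-0.05,0]
    - [0.02,0,-0.1,0]
    - [0.02,0,-0.12,0]
    - [0,0,-0.12,0]
    - [0,0,0,0]

```text
t: 12.95
tool_pos: [0.5071, -0.2602, 0.2934]
orientation: [[-0.815, 0.391, 0.428], [0.418, 0.908, -0.035], [-0.402, 0.151, -0.903]]
force: [0.1, -1.4, -1.3]
width: 0.997
```

Run:
```python
from h import *
st()
for n in('wrist','scene'):
    im=env.camera(n);cv2.imwrite(f'pics/x4{n}.png',im[:,:,::-1])
s=cv2.imread('pics/x4scene.png')
cv2.imwrite('pics/x4b.png',cv2.resize(s[80:220,270:400],(557,600),interpolation=cv2.INTER_CUBIC))
```

```text
t 12.95 tcp [ 0.5071 -0.2602  0.2934] tilt 25.4 az -4.6 xyaw 152.8 q [-0.63 -0.34  0.94  1.91  0.18  1.    1.42] F [ 0.1 -1.4 -1.3] w 86.7
```

View pics/x4b.png

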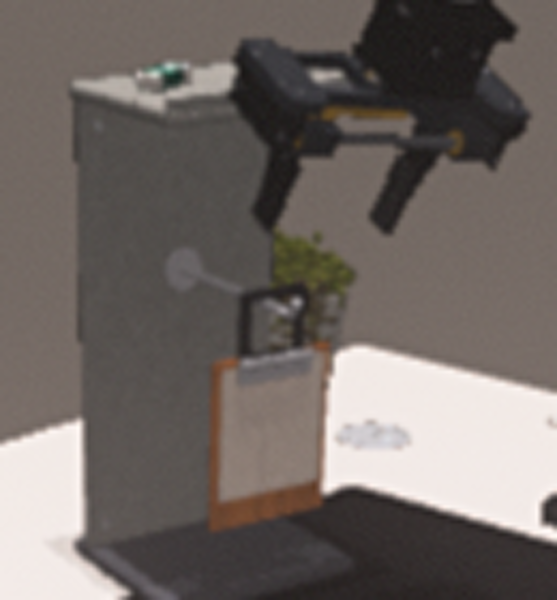

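View pics/x4wrist.png

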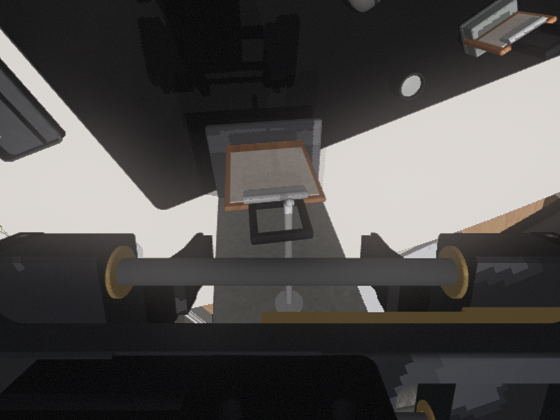

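Run:
```python
from h import *
s=st();R=s['orientation']
sp,r=align_spin(R,13);print(sp,r)
R2=R@Rz(sp)
G=np.array([.5415,.176,.134])
pre=tcp_for(R2,G)-.12*R2[:,2];print(pre)
plan(pre-s['tool_pos'],sp,n=11)
```

```text
t 13.05 tcp [ 0.5067 -0.2594  0.2891] tilt 25.1 az -4.6 xyaw 152.9 q [-0.63 -0.33  0.95  1.91  0.18  1.    1.42] F [ 0.5  0.1 -0.2] w 87.2
-39.83786073028683 -8.064783394845215
[0.49881908 0.17944855 0.22547375]
[0.0652, 0.117, 0.0119, np.float64(-0.0201)]
[0.0576, 0.1208, 0.0119, np.float64(-0.0201)]
[0.0499, 0.1242, 0.0119, np.float64(-0.0201)]
[0.0419, 0.1271, 0.0119, np.float64(-0.0201)]
[0.0338, 0.1295, 0.0119, np.float64(-0.0201)]
[0.0256, 0.1314, 0.0119, np.float64(-0.0201)]
[0.0172, 0.1328, 0.0119, np.float64(-0.0201)]
[0.0088, 0.1336, 0.0119, np.float64(-0.0201)]
[0.0003, 0.1339, 0.0119, np.float64(-0.0201)]
[-0.0081, 0.1336, 0.0119, np.float64(-0.0201)]
[-0.0165, 0.1329, 0.0119, np.float64(-0.0201)]
```

drive_tool:
  steps:
    - [0.065,0.117,0.005,-0.02]
    - [0.058,0.121,0.005,-0.02]
    - [0.05,0.124,0.012,-0.02]
    - [0.042,0.127,0.012,-0.02]
    - [0.034,0.13,0.012,-0.02]
    - [0.026,0.131,0.012,-0.02]
    - [0.017,0.133,0.012,-0.02]
    - [0.009,0.134,0.012,-0.02]
    - [0,0.134,0.012,-0.02]
    - [-0.008,0.134,0.012,-0.02]
    - [-0.016,0.133,0.012,-0.02]
    - [0,0,0,0]

```text
t: 14.25
tool_pos: [0.4956, 0.1853, 0.2253]
orientation: [[-0.879, -0.229, 0.418], [-0.267, 0.963, -0.034], [-0.395, -0.141, -0.908]]
force: [-0.3, 0.7, -0.3]
width: 1.001
```

Run:
```python
from h import *
s=st()
c=env.get_calibration('wrist');im=env.camera('wrist')
np.save('w5.npy',c,allow_pickle=True)
cv2.imwrite('pics/w5.png',im[:,:,::-1])
cv2.imwrite('pics/w5c.png',cv2.resize(im[130:250,200:360,::-1],None,fx=5,fy=5,interpolation=cv2.INTER_CUBIC))
print(proj(c,[.5415,.176,.155]))
```

```text
t 14.25 tcp [0.4956 0.1853 0.2253] tilt 24.8 az -4.6 xyaw -163.1 q [-0.84 -0.16  0.19  2.05  0.39  0.95  1.01] F [-0.3  0.7 -0.3] w 87.1
[274.11032195 223.82671873]
```

View pics/w5c.png

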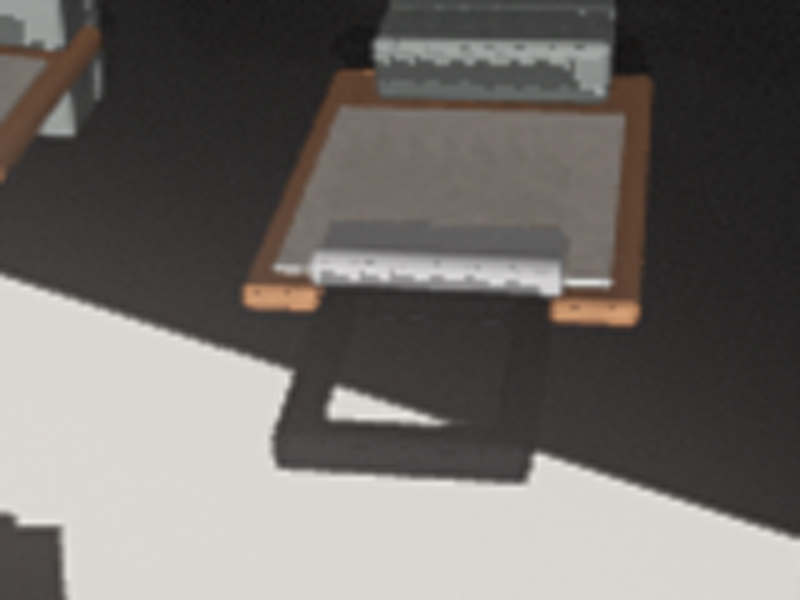

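Run:
```python
from h import *
np.set_printoptions(precision=4,suppress=True)
c=np.load('w5.npy',allow_pickle=True).item()
S=env.get_calibration('scene')
f=lambda x,y:(x/5+200,y/5+130)
b1=lambda x,y:(x/4.6+150,y/4.6+205)
a=onz(c,f(277,467),.155);b=onz(c,f(528,480),.155);d=b-a
print(a,b,(a+b)/2,np.linalg.norm(d),'yaw',np.degrees(np.arctan2(-d[0],d[1])))
a=onz(c,f(243,305),.108);b=onz(c,f(638,324),.108);d=b-a
print(a,b,(a+b)/2,np.linalg.norm(d),'yaw',np.degrees(np.arctan2(-d[0],d[1])))
print(tri(c,f(277,467),S,b1(397,88)),tri(c,f(528,480),S,b1(345,120)))
s=st();R=s['orientation'];
```

```text
[0.547 0.16  0.155] [0.5342 0.2026 0.155 ] [0.5406 0.1813 0.155 ] 0.044406676324258994 yaw 16.733370340405607
[0.5507 0.1427 0.108 ] [0.529 0.219 0.108] [0.5398 0.1808 0.108 ] 0.07934185830219556 yaw 15.863057435657756
(array([0.5413, 0.1593, 0.1563]), np.float64(0.006715507204770203)) (array([0.5313, 0.2019, 0.1572]), np.float64(0.0014192042827326128))
t 14.3 tcp [0.4962 0.1824 0.2257] tilt 24.8 az -4.9 xyaw -163.4 q [-0.83 -0.17  0.19  2.06  0.39  0.95  1.01] F [ 0.3 -0.9  0.2] w 87.2
```

Run:
```python
from h import *
s=st();R=s['orientation'];
sp,r=align_spin(R,14.5);print(sp,r)
R2=R@Rz(sp);t=tcp_for(R2,[.5375,.1795,.135])
plan(t-s['tool_pos'],sp,n=5)
```

```text
t 14.3 tcp [0.4962 0.1824 0.2257] tilt 24.8 az -4.9 xyaw -163.4 q [-0.83 -0.17  0.19  2.06  0.39  0.95  1.01] F [ 0.3 -0.9  0.2] w 87.2
-1.4982423008995116 -8.714433675611518
[0.0001, 0.0005, 0.0791, np.float64(-0.0017)]
[0.0001, 0.0005, 0.0791, np.float64(-0.0017)]
[0.0001, 0.0005, 0.0791, np.float64(-0.0017)]
[0.0001, 0.0005, 0.0791, np.float64(-0.0017)]
[0.0001, 0.0005, 0.0791, np.float64(-0.0017)]
```

drive_tool:
  steps:
    - [0,0,0.079,-0.0017]
    - [0,0,0.079,-0.0017]
    - [0,0,0.079,-0.0017]
    - [0,0,0.079,-0.0017]
    - [0,0,0.079,-0.0017]
    - [0,0,0,0]
    - [0,0,0,0]

```text
t: 15.0
tool_pos: [0.5469, 0.1746, 0.1199]
orientation: [[-0.875, -0.242, 0.419], [-0.282, 0.959, -0.037], [-0.393, -0.151, -0.907]]
force: [-0.1, 0.7, 0.4]
width: 1.0
```

Run:
```python
from h import *
s=st();R=s['orientation'];print(s['tool_pos']-.019*R[:,2])
im=env.camera('wrist')
cv2.imwrite('pics/w6.png',cv2.resize(im[:,:,::-1],None,fx=1.42,fy=1.42))
```

```text
t 15.0 tcp [0.5469 0.1746 0.1199] tilt 24.9 az -5.0 xyaw -162.1 q [-0.8   0.05  0.26  2.1   0.38  0.67  1.05] F [-0.1  0.7  0.4] w 87.0
[0.53892602 0.17531596 0.13709498]
```

View pics/w6.png

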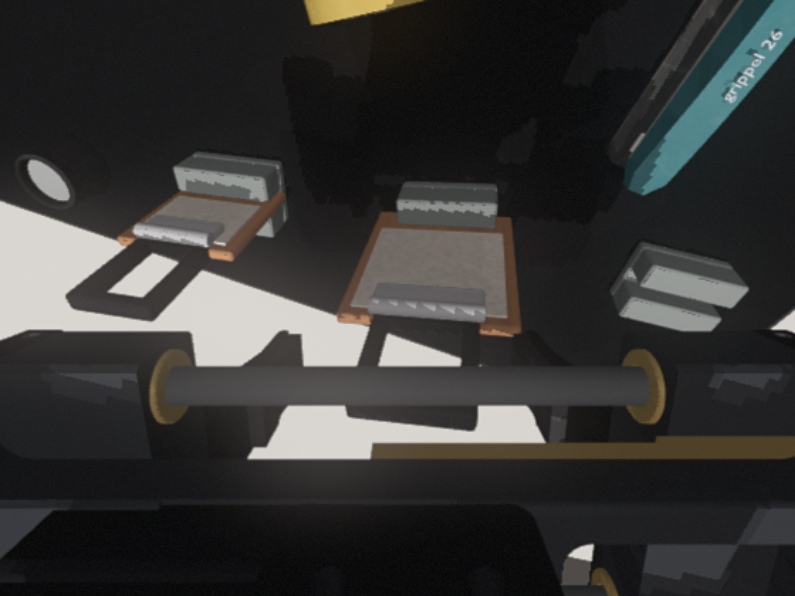

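Run:
```python
from h import *
c=env.get_calibration('wrist')
# back-top corners (345,413),(476,430) in 1.42 px
a=onz(c,(346/1.42,415/1.42),.155);b=onz(c,(476/1.42,430/1.42),.155);d=b-a
m=(a+b)/2;yaw=np.arctan2(-d[0],d[1]);print(m,np.linalg.norm(d),np.degrees(yaw),m-.0045*np.array([np.cos(yaw),np.sin(yaw),0]))
st()
```

```text
[0.53988    0.18089141 0.155     ] 0.04490068438667936 15.679874788978536 [0.53554746 0.17967523 0.155     ]
t 15.05 tcp [0.5468 0.1749 0.1203] tilt 24.9 az -4.9 xyaw -162.1 q [-0.8   0.05  0.26  2.1   0.38  0.67  1.05] F [ 0.6 -0.1  0.1] w 87.0
```

drive_tool:
  steps:
    - [0.007,0.0125,0.003,0]
    - [0,0,0,0]

```text
t: 15.25
tool_pos: [0.5442, 0.1794, 0.1186]
orientation: [[-0.874, -0.244, 0.421], [-0.284, 0.958, -0.034], [-0.395, -0.149, -0.907]]
force: [-0.9, -0.6, 0.5]
width: 1.004
```

drive_tool:
  steps:
    - [0,0,0,0]
    - [0,0,0,0]
    - [0,0,0,0]
    - [0,0,0,0]
    - [0,0,0,0]
    - [0,0,0,0]
  jaw: 1
  force: 30

```text
t: 15.85
tool_pos: [0.5449, 0.1794, 0.1189]
orientation: [[-0.874, -0.243, 0.421], [-0.283, 0.958, -0.034], [-0.396, -0.149, -0.906]]
force: [-0.1, 1.6, 1.8]
width: 0.562
```

Run:
```python
from h import *
s=st();R=s['orientation'];G=(s['tool_pos']-.019*R[:,2]);print(G)
grasp_record('M',[.5362,G[1],.128],15)
P,R,B,g=held('M')
sp=spin_for(R,B);print('spin',sp); R2=R@Rz(sp); print((Rz(-HY)@R2@g['B'])[:,2])
plan([0,0,.2],0)
```

```text
t 15.85 tcp [0.5449 0.1794 0.1189] tilt 25.0 az -4.6 xyaw -162.0 q [-0.8   0.05  0.25  2.1   0.39  0.67  1.03] F [-0.1  1.6  1.8] w 48.9
[0.53686167 0.18004621 0.13614004]
loop [0.5362 0.18   0.128 ] hook [-309.5  407.9  -97. ] board up(hook fr) [ 0. -0.  1.] yaw err 37.8
spin 41.41122414776288
[-0.0035914  -0.29554802  0.95532114]
[-0.0527, -0.0199, -0.1208, np.float64(0.0)]
[-0.0527, -0.0199, -0.1208, np.float64(0.0)]
[-0.0527, -0.0199, -0.1208, np.float64(0.0)]
[-0.0527, -0.0199, -0.1208, np.float64(0.0)]
[-0.0527, -0.0199, -0.1208, np.float64(0.0)]
```

drive_tool:
  steps:
    - [-0.026,-0.01,-0.06,0]
    - [-0.026,-0.01,-0.06,0]
    - [-0.053,-0.02,-0.12,0]
    - [-0.053,-0.02,-0.12,0]
    - [-0.053,-0.02,-0.12,0]
    - [-0.053,-0.02,-0.12,0]

```text
t: 16.45
tool_pos: [0.5451, 0.1789, 0.3192]
orientation: [[-0.874, -0.243, 0.421], [-0.283, 0.958, -0.035], [-0.395, -0.149, -0.907]]
force: [2.0, -0.1, -1.3]
width: 0.541
```

Run:
```python
from h import *
s=st()
c=env.get_calibration('wrist');im=env.camera('wrist')
cv2.imwrite('pics/w7.png',im[:,:,::-1])
P,R,B,g=held('M')
for n,o in(('board corners',[.003,-.04,-.02]),('',[.003,.04,-.02]),('',[0,-.04,-.12]),('',[0,.04,-.12])):print(n,proj(c,P+B@np.array(o)))
go_loop('M',[.475,-.10,.33],30)
```

```text
t 16.45 tcp [0.5451 0.1789 0.3192] tilt 25.0 az -4.7 xyaw -162.0 q [-0.82 -0.12  0.24  1.82  0.32  1.1   1.18] F [ 2.  -0.1 -1.3] w 47.0
loop [0.5385 0.1806 0.3359] hook [-307.6  409.2  110.9] board up(hook fr) [-0.005 -0.007  1.   ] yaw err 37.9
board corners [225.9393912  237.89777839]
 [359.76463924 251.51425764]
 [261.47024495 156.22412845]
 [355.220741  162.2245427]
loop [0.5385 0.1806 0.3359] hook [-307.6  409.2  110.9] board up(hook fr) [-0.005 -0.007  1.   ] yaw err 37.9
[0.0656, -0.1212, -0.0064, np.float64(0.0238)]
[0.0564, -0.1258, -0.0064, np.float64(0.0238)]
[0.0468, -0.1297, -0.0064, np.float64(0.0238)]
[0.037, -0.1328, -0.0064, np.float64(0.0238)]
[0.027, -0.1352, -0.0064, np.float64(0.0238)]
[0.0168, -0.1368, -0.0064, np.float64(0.0238)]
[0.0065, -0.1377, -0.0064, np.float64(0.0238)]
```

View pics/w7.png

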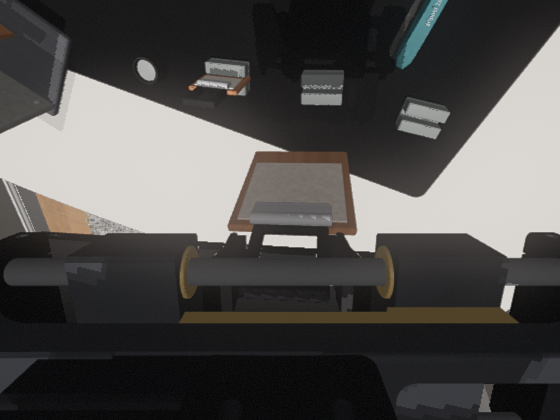

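```bash
cat >> h.py <<'E'
def realign(name,frac=1.):
    g=dict(np.load(name+'.npz'));B=g['B'];gp=np.array([0,0,-.019])
    # roll about board x so that board y -> tool y
    y=B.T@np.array([0,1.,0]);a=np.degrees(np.arctan2(y[2],y[1]))*frac
    A=np.radians(a);Rx=np.array([[1,0,0],[0,np.cos(A),-np.sin(A)],[0,np.sin(A),np.cos(A)]])
    B2=B@Rx;p2=gp+B2@B.T@(g['p']-gp);print('roll',a,p2)
    np.savez(name,p=p2,B=B2)
E
python3 - <<'E'
from h import *
realign('M',.85)
c=env.get_calibration('wrist')
P,R,B,g=held('M')
for n,o in(('board corners',[.003,-.04,-.02]),('',[.003,.04,-.02]),('',[0,-.04,-.12]),('',[0,.04,-.12])):print(n,proj(c,P+B@np.array(o)))
sp=spin_for(R,B);print('spin',sp); R2=R@Rz(sp); print((Rz(-HY)@R2@g['B'])[:,2])
go_loop('M',[.48,-.10,.33],sp-7)
E
```

```text
roll -7.295752447130855 [ 0.00382933  0.0003457  -0.01179481]
loop [0.5387 0.1796 0.3359] hook [-307.   408.4  110.9] board up(hook fr) [-0.083  0.093  0.992] yaw err 37.9
board corners [220.55247585 231.8801114 ]
 [351.94444563 232.75944324]
 [242.76847118 150.85098796]
 [334.80998971 150.81853531]
spin 41.424921084772855
[-0.00837914 -0.17899517  0.98381427]
loop [0.5387 0.1796 0.3359] hook [-307.   408.4  110.9] board up(hook fr) [-0.083  0.093  0.992] yaw err 37.9
[0.0634, -0.1215, -0.0055, np.float64(0.0273)]
[0.0528, -0.1265, -0.0055, np.float64(0.0273)]
[0.0417, -0.1305, -0.0055, np.float64(0.0273)]
[0.0304, -0.1336, -0.0055, np.float64(0.0273)]
[0.0188, -0.1357, -0.0055, np.float64(0.0273)]
[0.0071, -0.1369, -0.0055, np.float64(0.0273)]
[-0.0047, -0.137, -0.0055, np.float64(0.0273)]
```

drive_tool:
  steps:
    - [0.063,-0.122,-0.005,0.027]
    - [0.053,-0.127,-0.005,0.027]
    - [0.042,-0.131,-0.005,0.027]
    - [0.03,-0.134,-0.005,0.027]
    - [0.019,-0.136,-0.005,0.027]
    - [0.007,-0.137,-0.005,0.027]
    - [-0.005,-0.137,-0.005,0.027]
    - [0,0,0,0]

```text
t: 17.3
tool_pos: [0.4866, -0.1091, 0.3133]
orientation: [[-0.857, 0.297, 0.421], [0.311, 0.95, -0.036], [-0.411, 0.1, -0.906]]
force: [0.1, 1.6, -1.5]
width: 0.534
```

Run:
```python
from h import *
st()
P,R,B,g=held('M');sp=spin_for(R,B);print(sp)
R=go_loop('M',unhook([-205,0,6]),sp)
```

```text
t 17.3 tcp [ 0.4866 -0.1091  0.3133] tilt 25.0 az -4.9 xyaw 160.1 q [-0.55 -0.44  0.51  2.02  0.29  1.09  1.13] F [ 0.1  1.6 -1.5] w 46.5
loop [ 0.4784 -0.1072  0.3224] hook [-251.2  120.8   97.4] board up(hook fr) [-0.004 -0.123  0.992] yaw err 6.2
6.763719267714239
loop [ 0.4784 -0.1072  0.3224] hook [-251.2  120.8   97.4] board up(hook fr) [-0.004 -0.123  0.992] yaw err 6.2
[0.001, -0.1113, 0.0714, np.float64(0.0094)]
[-0.0023, -0.1113, 0.0714, np.float64(0.0094)]
[-0.0056, -0.1112, 0.0714, np.float64(0.0094)]
[-0.0089, -0.111, 0.0714, np.float64(0.0094)]
```

drive_tool:
  steps:
    - [0,-0.111,0.071,0.0094]
    - [-0.002,-0.111,0.071,0.0094]
    - [-0.005,-0.111,0.071,0.0094]
    - [-0.009,-0.111,0.071,0.0094]
    - [0,0,0,0]
    - [0,0,0,0]

```text
t: 17.9
tool_pos: [0.4841, -0.2332, 0.222]
orientation: [[-0.821, 0.387, 0.42], [0.412, 0.911, -0.035], [-0.396, 0.144, -0.907]]
force: [0.6, -0.0, -0.4]
width: 0.539
```

Run:
```python
from h import *
st()
c=env.get_calibration('wrist');im=env.camera('wrist')
cv2.imwrite('pics/w8.png',cv2.resize(im[90:330,120:440,::-1],None,fx=2.4,fy=2.4))
P,R,B,g=held('M');sp=spin_for(R,B);print(sp)
for h in([-153,0,13],[-143,0,0]):print(proj(c,unhook(h)))
go_loop('M',unhook([-165,0,5.5]),sp,n=3)
```

```text
t 17.9 tcp [ 0.4841 -0.2332  0.222 ] tilt 24.9 az -4.7 xyaw 153.4 q [-0.57 -0.35  0.89  2.08  0.21  0.87  1.38] F [ 0.6 -0.  -0.4] w 46.9
loop [ 0.4767 -0.2301  0.2319] hook [-205.1    6.8    6.9] board up(hook fr) [-0.003 -0.167  0.986] yaw err 0.6
0.701596811212439
[278.77229239 319.00846925]
[276.72332059 309.89408845]
loop [ 0.4767 -0.2301  0.2319] hook [-205.1    6.8    6.9] board up(hook fr) [-0.003 -0.167  0.986] yaw err 0.6
[-0.0406, -0.0077, 0.0183, np.float64(0.0013)]
[-0.0406, -0.0075, 0.0183, np.float64(0.0013)]
[-0.0407, -0.0073, 0.0183, np.float64(0.0013)]
```

View pics/w8.png

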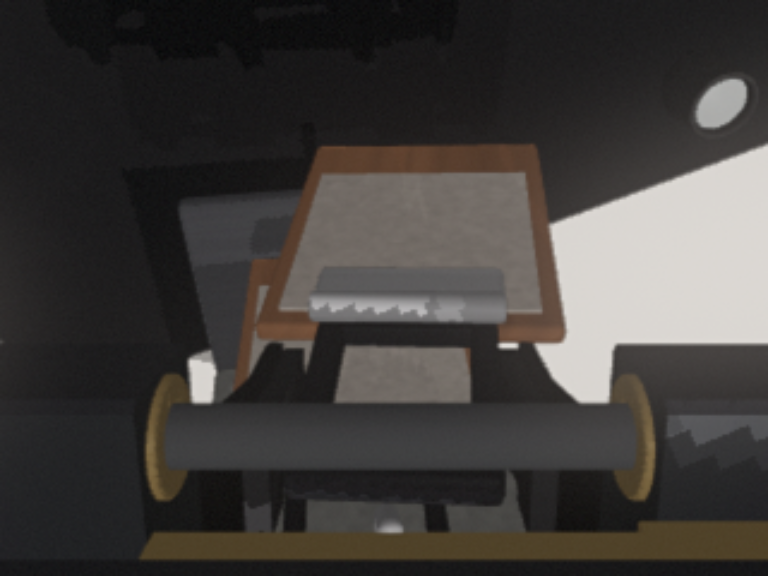

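Run:
```python
from h import *
c=env.get_calibration('wrist')
P,R,B,g=held('M')
for o in([.0045,-.023,.027],[.0045,.023,.027],[.003,-.04,-.02],[.003,.04,-.02]):print((proj(c,P+B@np.array(o))-[120,90])*2.4)
for h in([-153,0,13],[-155,0,8],[-160,0,13]):print(h,(proj(c,unhook(h))-[120,90])*2.4)
```

```text
loop [ 0.4767 -0.2301  0.2319] hook [-205.1    6.8    6.9] board up(hook fr) [-0.003 -0.167  0.986] yaw err 0.6
[282.89130905 507.14711393]
[509.51591442 510.11282182]
[244.04376312 342.59702437]
[559.17363608 344.80916051]
[-153, 0, 13] [377.0587665  547.43978225]
[-155, 0, 8] [374.70621303 526.60464467]
[-160, 0, 13] [376.51937051 532.66861961]
```

Run:
```python
from h import *
st()
go_loop('M',unhook([-165,3,3.5]),.7,n=3)
```

```text
t 17.95 tcp [ 0.4846 -0.2324  0.2227] tilt 25.0 az -4.7 xyaw 153.4 q [-0.57 -0.35  0.88  2.08  0.21  0.87  1.38] F [-0.6  1.  -0.8] w 47.1
loop [ 0.4767 -0.2301  0.2319] hook [-205.1    6.8    6.9] board up(hook fr) [-0.003 -0.167  0.986] yaw err 0.6
[-0.0395, -0.0047, 0.0207, np.float64(0.0013)]
[-0.0395, -0.0045, 0.0207, np.float64(0.0013)]
[-0.0396, -0.0044, 0.0207, np.float64(0.0013)]
```

drive_tool:
  steps:
    - [-0.0395,-0.0045,0.0207,0.001]
    - [-0.0395,-0.0045,0.0207,0.001]
    - [-0.0395,-0.0045,0.0207,0.001]
    - [0,0,0,0]
    - [0,0,0,0]

```text
t: 18.45
tool_pos: [0.52, -0.2511, 0.2193]
orientation: [[-0.818, 0.393, 0.421], [0.418, 0.908, -0.034], [-0.395, 0.148, -0.907]]
force: [-0.2, 1.0, -1.1]
width: 0.535
```

Run:
```python
from h import *
st()
im=env.camera('wrist');cv2.imwrite('pics/w9.png',cv2.resize(im[150:330,180:400,::-1],None,fx=3.3,fy=3.3))
s=env.camera('scene')[:,:,::-1];cv2.imwrite('pics/w9s.png',cv2.resize(s[120:195,300:380],(640,600),interpolation=cv2.INTER_CUBIC))
go_loop('M',unhook([-130,3,3.5]),0,n=3)
```

```text
t 18.45 tcp [ 0.52   -0.2511  0.2193] tilt 25.0 az -4.6 xyaw 152.9 q [-0.69 -0.24  1.06  2.01  0.1   0.83  1.48] F [-0.2  1.  -1.1] w 46.5
loop [ 0.5116 -0.2492  0.2285] hook [-165.5    2.8    3.5] board up(hook fr) [-0.003 -0.171  0.985] yaw err 0.1
[-0.0361, 0.0006, 0.0158, np.float64(0.0)]
[-0.0361, 0.0006, 0.0158, np.float64(0.0)]
[-0.0361, 0.0006, 0.0158, np.float64(0.0)]
```

View pics/w9.png

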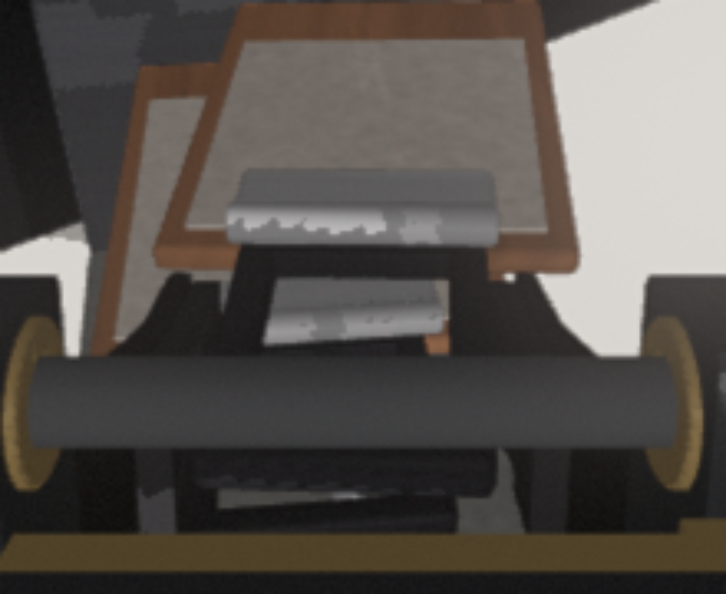

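View pics/w9s.png

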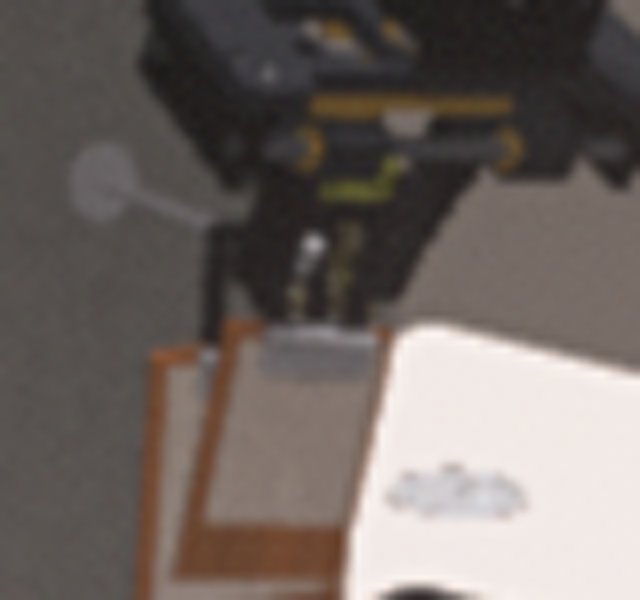

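drive_tool:
  steps:
    - [-0.036,0.001,0.016,0]
    - [-0.036,0.001,0.016,0]
    - [-0.036,0.001,0.016,0]
    - [0,0,0,0]

```text
t: 18.95
tool_pos: [0.5533, -0.2652, 0.2192]
orientation: [[-0.817, 0.394, 0.421], [0.419, 0.907, -0.036], [-0.396, 0.147, -0.907]]
force: [0.3, 0.5, -1.6]
width: 0.535
```

Run:
```python
from h import *
st()
im=env.camera('wrist');cv2.imwrite('pics/w10.png',cv2.resize(im[150:330,180:400,::-1],None,fx=3.3,fy=3.3))
go_loop('M',unhook([-124,3,-14]),0,n=4)
```

```text
t 18.95 tcp [ 0.5533 -0.2652  0.2192] tilt 25.0 az -4.8 xyaw 152.9 q [-0.84 -0.05  1.31  1.93 -0.15  0.82  1.69] F [ 0.3  0.5 -1.6] w 46.6
loop [ 0.5444 -0.263   0.2279] hook [-129.8    2.8    2.9] board up(hook fr) [-0.002 -0.169  0.986] yaw err 0.1
[0.0011, -0.0018, 0.0148, np.float64(0.0)]
[0.0011, -0.0018, 0.0148, np.float64(0.0)]
[0.0011, -0.0018, 0.0148, np.float64(0.0)]
[0.0011, -0.0018, 0.0148, np.float64(0.0)]
```

View pics/w10.png

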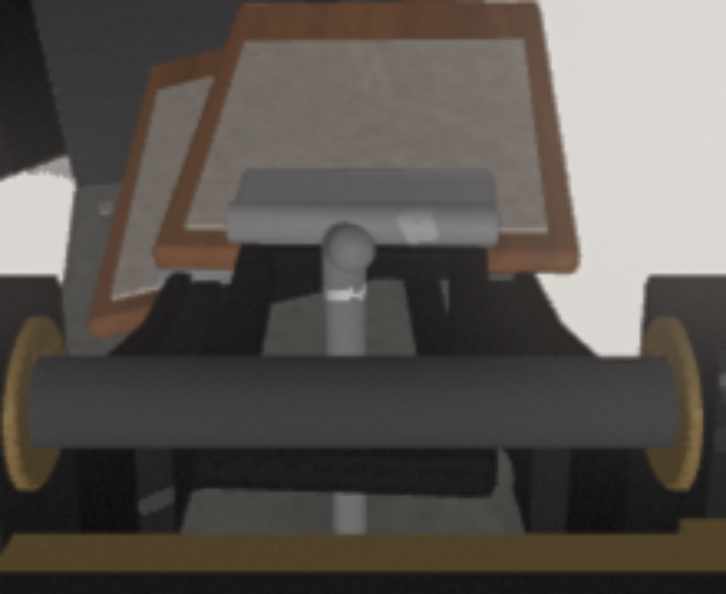

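drive_tool:
  steps:
    - [0.001,-0.002,0.015,0]
    - [0.001,-0.002,0.015,0]
    - [0.001,-0.002,0.015,0]
    - [0.001,-0.002,0.015,0]
    - [0,0,0,0]

```text
t: 19.5
tool_pos: [0.5571, -0.2675, 0.2009]
orientation: [[-0.818, 0.395, 0.419], [0.421, 0.907, -0.033], [-0.393, 0.149, -0.907]]
force: [0.2, 0.2, -0.8]
width: 0.538
```

Run:
```python
from h import *
st();held('M')
s=env.camera('scene')[:,:,::-1];cv2.imwrite('pics/w11s.png',cv2.resize(s[80:230,270:400],(520,600),interpolation=cv2.INTER_CUBIC))
```

```text
t 19.5 tcp [ 0.5571 -0.2675  0.2009] tilt 24.9 az -4.6 xyaw 152.8 q [-0.76  0.08  1.3   1.94 -0.35  0.81  1.85] F [ 0.2  0.2 -0.8] w 46.8
loop [ 0.5492 -0.2652  0.2101] hook [-124.6    2.7  -14.9] board up(hook fr) [-0.001 -0.171  0.985] yaw err 0.1
```

View pics/w11s.png

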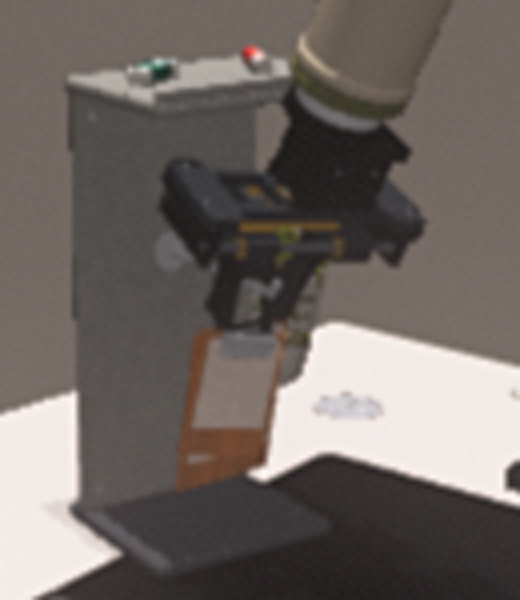

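drive_tool:
  steps:
    - [-0.012,0,0.005,0]
    - [-0.012,0,0.005,0]
    - [0,0,0,0]

```text
t: 19.85
tool_pos: [0.5652, -0.271, 0.2022]
orientation: [[-0.817, 0.395, 0.421], [0.42, 0.907, -0.034], [-0.395, 0.149, -0.906]]
force: [-0.4, 0.5, -0.7]
width: 0.537
```

drive_tool:
  steps:
    - [0,0,0,0]
    - [0,0,0,0]
    - [0,0,0,0]
    - [0,0,0,0]
    - [0,0,0,0]
  jaw: 0

```text
t: 20.35
tool_pos: [0.5654, -0.2709, 0.2022]
orientation: [[-0.817, 0.394, 0.421], [0.42, 0.907, -0.034], [-0.396, 0.149, -0.906]]
force: [0.0, -0.0, 0.1]
width: 0.906
```

drive_tool:
  steps:
    - [0.01,0,-0.05,0]
    - [0.02,0,-0.1,0]
    - [0.02,0,-0.12,0]
    - [0,0,-0.12,0]
    - [0,0,0,0]

```text
t: 20.85
tool_pos: [0.5104, -0.2603, 0.2962]
orientation: [[-0.818, 0.391, 0.421], [0.42, 0.907, -0.026], [-0.392, 0.155, -0.907]]
force: [0.5, -0.0, 0.0]
width: 0.998
```

Run:
```python
from h import *
st()
for n in('wrist','scene'):
    im=env.camera(n);cv2.imwrite(f'pics/x5{n}.png',im[:,:,::-1])
s=cv2.imread('pics/x5scene.png')
cv2.imwrite('pics/x5b.png',cv2.resize(s[80:220,270:400],(557,600),interpolation=cv2.INTER_CUBIC))
```

```text
t 20.85 tcp [ 0.5104 -0.2603  0.2962] tilt 25.0 az -3.6 xyaw 152.9 q [-0.64 -0.32  0.96  1.89  0.16  1.02  1.43] F [ 0.5 -0.   0. ] w 86.8
```

View pics/x5b.png

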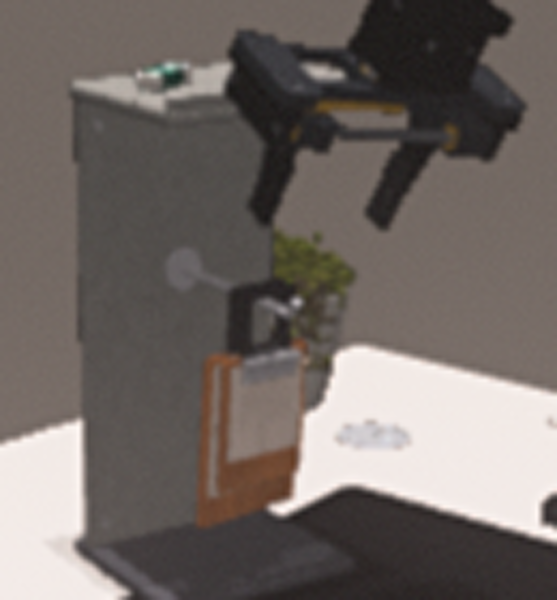

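View pics/x5wrist.png

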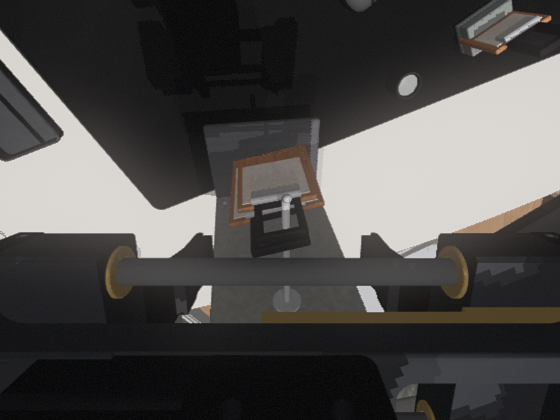

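Run:
```python
from h import *
s=st();R=s['orientation']
sp,r=align_spin(R,7);print(sp,r)
R2=R@Rz(sp)
G=np.array([.561,.049,.107])
pre=tcp_for(R2,G)-.12*R2[:,2];print(pre)
plan(pre-s['tool_pos'],sp,n=8)
```

```text
t 20.95 tcp [ 0.51   -0.2594  0.2918] tilt 24.6 az -3.6 xyaw 152.9 q [-0.64 -0.31  0.97  1.89  0.16  1.01  1.43] F [-0.7 -0.3 -1.2] w 86.9
-33.15045104308047 -4.811158512093243
[0.51898834 0.05162718 0.19881023]
[0.0663, 0.1131, 0.0334, np.float64(-0.023)]
[0.0579, 0.1176, 0.0334, np.float64(-0.023)]
[0.0493, 0.1215, 0.0334, np.float64(-0.023)]
[0.0404, 0.1248, 0.0334, np.float64(-0.023)]
[0.0312, 0.1274, 0.0334, np.float64(-0.023)]
[0.022, 0.1293, 0.0334, np.float64(-0.023)]
[0.0126, 0.1305, 0.0334, np.float64(-0.023)]
[0.0031, 0.1311, 0.0334, np.float64(-0.023)]
```

drive_tool:
  steps:
    - [0.066,0.113,0,-0.023]
    - [0.058,0.118,0.02,-0.023]
    - [0.049,0.122,0.04,-0.023]
    - [0.04,0.125,0.04,-0.023]
    - [0.031,0.127,0.04,-0.023]
    - [0.022,0.129,0.04,-0.023]
    - [0.013,0.13,0.04,-0.023]
    - [0.003,0.131,0.04,-0.023]
    - [0,0,0,0]
    - [0,0,0,0]

```text
t: 21.95
tool_pos: [0.5174, 0.0519, 0.198]
orientation: [[-0.903, -0.123, 0.411], [-0.147, 0.989, -0.028], [-0.403, -0.086, -0.911]]
force: [0.7, -0.2, -1.1]
width: 1.002
```

Run:
```python
from h import *
s=st()
c=env.get_calibration('wrist');im=env.camera('wrist')
np.save('w12.npy',c,allow_pickle=True)
cv2.imwrite('pics/w12c.png',cv2.resize(im[130:250,200:360,::-1],None,fx=5,fy=5,interpolation=cv2.INTER_CUBIC))
```

```text
t 21.95 tcp [0.5174 0.0519 0.198 ] tilt 24.3 az -3.9 xyaw -170.7 q [-0.77 -0.24  0.44  2.15  0.35  0.84  1.19] F [ 0.7 -0.2 -1.1] w 87.2
```

View pics/w12c.png

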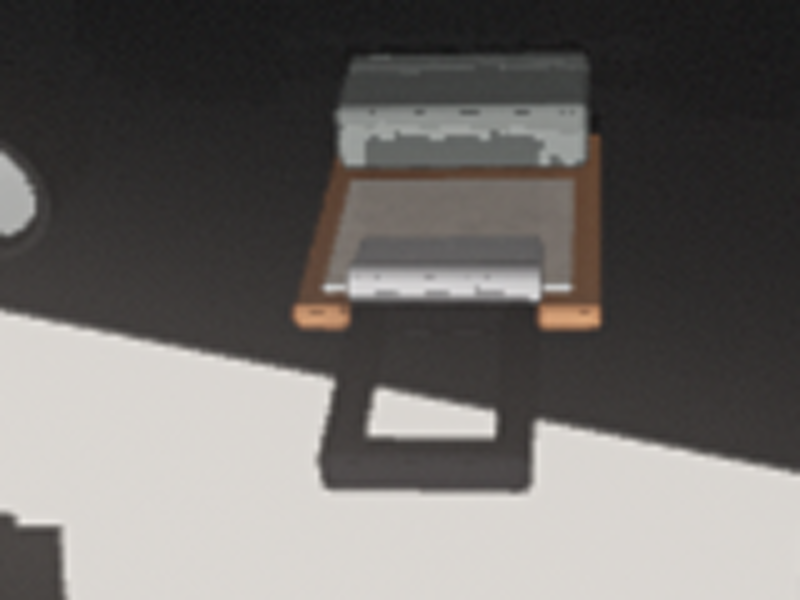

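Run:
```python
from h import *
np.set_printoptions(precision=4,suppress=True)
c=np.load('w12.npy',allow_pickle=True).item()
S=env.get_calibration('scene')
f=lambda x,y:(x/5+200,y/5+130)
b1=lambda x,y:(x/4.6+150,y/4.6+205)
a=onz(c,f(322,488),.127);b=onz(c,f(531,490),.127);d=b-a;m=(a+b)/2;yaw=np.arctan2(-d[0],d[1])
print(m,np.linalg.norm(d),np.degrees(yaw),m-.0045*np.array([np.cos(yaw),np.sin(yaw),0]))
a=onz(c,f(295,325),.08);b=onz(c,f(600,327),.08);d=b-a;m=(a+b)/2;print(m,np.linalg.norm(d),np.degrees(np.arctan2(-d[0],d[1])))
print(tri(c,f(322,488),S,b1(532,43)),tri(c,f(531,490),S,b1(494,66)))
s=st();R=s['orientation'];sp,r=align_spin(R,7.5);print(sp,r)
R2=R@Rz(sp);t=tcp_for(R2,[.5575,.050,.107])
plan(t-s['tool_pos'],sp,n=5)
```

```text
[0.5645 0.0516 0.127 ] 0.03697357663540023 10.942277946197304 [0.56   0.0508 0.127 ]
[0.5634 0.0513 0.08  ] 0.0613102366930543 10.300566530402701
(array([0.5633, 0.0328, 0.127 ]), np.float64(0.0069421379707147795)) (array([0.5579, 0.0691, 0.1273]), np.float64(0.004149454682315719))
t 22.0 tcp [0.5177 0.0511 0.1988] tilt 24.4 az -3.9 xyaw -170.9 q [-0.77 -0.24  0.44  2.15  0.35  0.84  1.19] F [ 0.1 -0.6 -0.6] w 86.9
-0.5757764017997749 -5.115360501710084
[0.0009, 0.0013, 0.0793, np.float64(-0.0006)]
[0.0009, 0.0013, 0.0793, np.float64(-0.0006)]
[0.0009, 0.0013, 0.0793, np.float64(-0.0006)]
[0.0009, 0.0013, 0.0793, np.float64(-0.0006)]
[0.0009, 0.0013, 0.0793, np.float64(-0.0006)]
```

drive_tool:
  steps:
    - [0,0.002,0.079,-0.002]
    - [0,0.002,0.079,-0.002]
    - [0,0.002,0.079,-0.002]
    - [0,0.002,0.079,-0.002]
    - [0,0.002,0.079,-0.002]
    - [0,0,0,0]
    - [0,0,0,0]

```text
t: 22.7
tool_pos: [0.5666, 0.0502, 0.0921]
orientation: [[-0.898, -0.148, 0.413], [-0.175, 0.984, -0.028], [-0.403, -0.098, -0.91]]
force: [-0.1, -0.3, -0.5]
width: 0.999
```

Run:
```python
from h import *
s=st();R=s['orientation'];print(s['tool_pos']-.019*R[:,2])
im=env.camera('wrist')
cv2.imwrite('pics/w13.png',cv2.resize(im[:,:,::-1],None,fx=1.42,fy=1.42))
```

```text
t 22.7 tcp [0.5666 0.0502 0.0921] tilt 24.5 az -3.9 xyaw -169.0 q [-0.78  0.05  0.55  2.17  0.19  0.52  1.35] F [-0.1 -0.3 -0.5] w 86.9
[0.55874457 0.05071049 0.10941242]
```

View pics/w13.png

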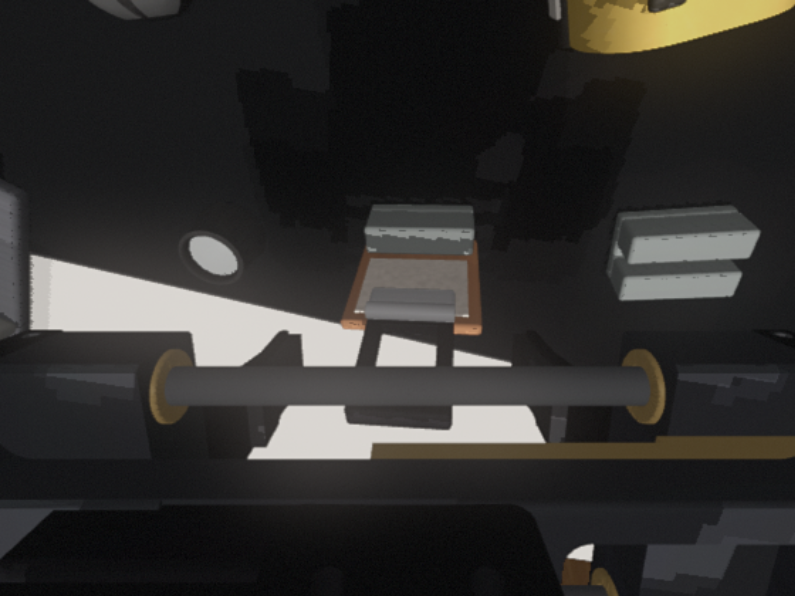

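Run:
```python
from h import *
c=env.get_calibration('wrist')
a=onz(c,(346/1.42,421/1.42),.127);b=onz(c,(451/1.42,429/1.42),.127);d=b-a
m=(a+b)/2;yaw=np.arctan2(-d[0],d[1]);C=m-.0045*np.array([np.cos(yaw),np.sin(yaw),0]);print(m,np.linalg.norm(d),np.degrees(yaw),C)
s=st();R=s['orientation'];G=s['tool_pos']-.019*R[:,2]
plan([C[0]+.0005-G[0],C[1]-G[1],.1075-G[2]],0,n=1)
```

```text
[0.56434543 0.05172831 0.127     ] 0.03688416378895292 9.48050537308569 [0.5599069 0.0509871 0.127    ]
t 22.75 tcp [0.5669 0.0507 0.0928] tilt 24.6 az -3.8 xyaw -169.0 q [-0.78  0.05  0.54  2.17  0.19  0.52  1.35] F [0.1 0.8 0.6] w 87.0
[-0.0005, -0.0006, 0.0099, np.float64(0.0)]
```

drive_tool:
  steps:
    - [0,-0.004,0.009,0]
    - [0,0,0,0]

```text
t: 22.95
tool_pos: [0.5683, 0.0502, 0.0905]
orientation: [[-0.897, -0.149, 0.415], [-0.176, 0.984, -0.026], [-0.405, -0.096, -0.909]]
force: [0.1, -0.8, 0.6]
width: 0.997
```

drive_tool:
  steps:
    - [0,0,0,0]
    - [0,0,0,0]
    - [0,0,0,0]
    - [0,0,0,0]
    - [0,0,0,0]
    - [0,0,0,0]
  jaw: 1
  force: 30

```text
t: 23.55
tool_pos: [0.568, 0.0503, 0.0896]
orientation: [[-0.898, -0.15, 0.414], [-0.176, 0.984, -0.027], [-0.404, -0.097, -0.91]]
force: [-0.2, -0.8, 0.3]
width: 0.541
```

Run:
```python
from h import *
s=st();R=s['orientation'];G=(s['tool_pos']-.019*R[:,2]);print(G)
grasp_record('S',[.560,G[1],.100],9)
realign('S',.5)
P,R,B,g=held('S')
sp=spin_for(R,B);print('spin',sp); R2=R@Rz(sp); print((Rz(-HY)@R2@g['B'])[:,2])
plan([0,0,.2],0)
```

```text
t 23.55 tcp [0.568  0.0503 0.0896] tilt 24.5 az -3.7 xyaw -168.9 q [-0.77  0.06  0.55  2.17  0.18  0.52  1.36] F [-0.2 -0.8  0.3] w 47.0
[0.56014623 0.05082816 0.10691707]
roll -2.7850937010303642 [ 0.00293101  0.00035808 -0.01274315]
loop [0.5601 0.0505 0.1   ] hook [-237.2  297.7 -125. ] board up(hook fr) [-0.026  0.041  0.999] yaw err 31.8
spin 34.93463756039968
[ 0.0138945 -0.1994519  0.9798091]
[-0.0538, -0.0129, -0.1213, np.float64(0.0)]
[-0.0538, -0.0129, -0.1213, np.float64(0.0)]
[-0.0538, -0.0129, -0.1213, np.float64(0.0)]
[-0.0538, -0.0129, -0.1213, np.float64(0.0)]
[-0.0538, -0.0129, -0.1213, np.float64(0.0)]
```

drive_tool:
  steps:
    - [0,0,0,0]
    - [0,0,0,0]
    - [0,0,0,0]
    - [0,0,0,0]

```text
t: 23.95
tool_pos: [0.5682, 0.0505, 0.0899]
orientation: [[-0.898, -0.15, 0.415], [-0.176, 0.984, -0.026], [-0.404, -0.097, -0.91]]
force: [-0.3, 1.0, 2.8]
width: 0.441
```

Now 38.4 mm, so the handle is gripped. I'll lift it.

drive_tool:
  steps:
    - [-0.027,-0.006,-0.06,0]
    - [-0.027,-0.006,-0.06,0]
    - [-0.054,-0.013,-0.121,0]
    - [-0.054,-0.013,-0.121,0]
    - [-0.054,-0.013,-0.121,0]
    - [-0.054,-0.013,-0.121,0]

```text
t: 24.55
tool_pos: [0.568, 0.0501, 0.2904]
orientation: [[-0.898, -0.149, 0.414], [-0.176, 0.984, -0.027], [-0.403, -0.097, -0.91]]
force: [1.0, 0.1, -2.0]
width: 0.446
```

Run:
```python
from h import *
s=st()
c=env.get_calibration('wrist');im=env.camera('wrist')
cv2.imwrite('pics/w14.png',im[:,:,::-1])
P,R,B,g=held('S')
for n,o in(('board corners',[.003,-.031,-.02]),('',[.003,.031,-.02]),('',[0,-.031,-.092]),('',[0,.031,-.092])):print(n,proj(c,P+B@np.array(o)))
sp=spin_for(R,B);print(sp)
go_loop('S',[.485,-.12,.30],sp-4)
```

```text
t 24.55 tcp [0.568  0.0501 0.2904] tilt 24.5 az -3.7 xyaw -168.9 q [-0.8  -0.18  0.5   1.91  0.28  1.    1.34] F [ 1.   0.1 -2. ] w 38.8
loop [0.5626 0.0508 0.3082] hook [-235.   299.    83.2] board up(hook fr) [-0.031  0.035  0.999] yaw err 31.8
board corners [234.05218031 244.57273485]
 [338.58641061 248.11847716]
 [251.1553244  175.89238276]
 [330.78548085 177.78597751]
34.91796581789996
loop [0.5626 0.0508 0.3082] hook [-235.   299.    83.2] board up(hook fr) [-0.031  0.035  0.999] yaw err 31.8
[0.086, -0.131, -0.0177, np.float64(0.0429)]
[0.0676, -0.1414, -0.0177, np.float64(0.0429)]
[0.048, -0.1492, -0.0177, np.float64(0.0429)]
[0.0275, -0.1543, -0.0177, np.float64(0.0429)]
```

View pics/w14.png

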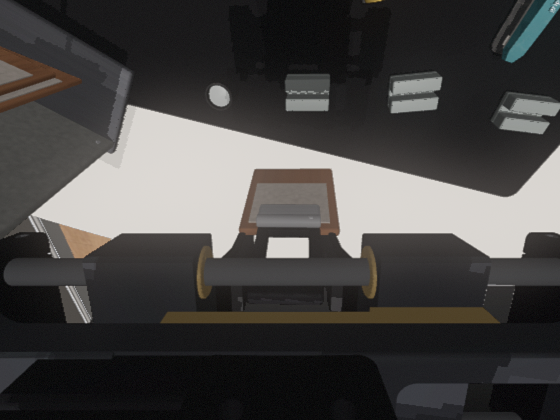

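Run:
```python
from h import *
from scipy.optimize import least_squares
from scipy.spatial.transform import Rotation as Ro
c=env.get_calibration('wrist')
P,R,B,g=held('S')
obj=np.array([[.003,-.031,-.02],[.003,.031,-.02],[-.003,-.031,-.092],[-.003,.031,-.092]])
obs=np.array([[241,232],[339,234.5],[252,169],[333,169]])
def f(v):
    B2=B@Ro.from_rotvec(v[3:]).as_matrix();Q=P+B@v[:3]
    return np.concatenate([np.ravel([proj(c,Q+B2@o) for o in obj]-obs), v[:3]*200,v[3:]*5])
r=least_squares(f,np.zeros(6));print(r.x.round(4),r.fun.round(1))
```

```text
loop [0.5626 0.0508 0.3082] hook [-235.   299.    83.2] board up(hook fr) [-0.031  0.035  0.999] yaw err 31.8
[ 0.0011  0.0017 -0.0031 -0.0087 -0.0482  0.0087] [-1.2  0.5  1.1 -0.2  2.  -0.6 -1.8  0.2  0.2  0.3 -0.6 -0.  -0.2  0. ]
```

drive_tool:
  steps:
    - [0.086,-0.131,-0.018,0.043]
    - [0.068,-0.141,-0.018,0.043]
    - [0.048,-0.149,-0.018,0.043]
    - [0.028,-0.154,-0.018,0.043]
    - [0,0,0,0]

```text
t: 25.1
tool_pos: [0.4879, -0.1274, 0.2817]
orientation: [[-0.842, 0.345, 0.414], [0.367, 0.93, -0.028], [-0.395, 0.128, -0.91]]
force: [-0.1, 0.3, -0.1]
width: 0.441
```

Run:
```python
from h import *
st()
P,R,B,g=held('S');sp=spin_for(R,B);print(sp)
R=go_loop('S',unhook([-205,1.5,6.5]),sp,n=4)
```

```text
t 25.1 tcp [ 0.4879 -0.1274  0.2817] tilt 24.5 az -3.9 xyaw 156.5 q [-0.58 -0.43  0.6   2.06  0.3   1.03  1.12] F [-0.1  0.3 -0.1] w 38.3
loop [ 0.4803 -0.1256  0.2922] hook [-242.3  104.5   67.2] board up(hook fr) [ 0.016 -0.176  0.984] yaw err 2.9
3.200570215884593
loop [ 0.4803 -0.1256  0.2922] hook [-242.3  104.5   67.2] board up(hook fr) [ 0.016 -0.176  0.984] yaw err 2.9
[-0.0095, -0.093, 0.0466, np.float64(0.0044)]
[-0.0108, -0.0929, 0.0466, np.float64(0.0044)]
[-0.0121, -0.0927, 0.0466, np.float64(0.0044)]
[-0.0134, -0.0925, 0.0466, np.float64(0.0044)]
```

drive_tool:
  steps:
    - [-0.01,-0.093,0.047,0.0044]
    - [-0.011,-0.093,0.047,0.0044]
    - [-0.012,-0.093,0.047,0.0044]
    - [-0.013,-0.093,0.047,0.0044]
    - [0,0,0,0]
    - [0,0,0,0]

```text
t: 25.7
tool_pos: [0.4857, -0.2315, 0.221]
orientation: [[-0.827, 0.38, 0.413], [0.406, 0.913, -0.027], [-0.388, 0.146, -0.91]]
force: [-0.4, -0.6, -0.3]
width: 0.441
```

Run:
```python
from h import *
st()
c=env.get_calibration('wrist');im=env.camera('wrist')
cv2.imwrite('pics/w15.png',cv2.resize(im[150:330,180:400,::-1],None,fx=3.3,fy=3.3))
s=env.camera('scene')[:,:,::-1];cv2.imwrite('pics/w15s.png',cv2.resize(s[120:195,300:380],(640,600),interpolation=cv2.INTER_CUBIC))
P,R,B,g=held('S')
print((proj(c,unhook([-153,0,13]))-[180,150])*3.3,(proj(c,P)-[180,150])*3.3)
go_loop('S',unhook([-167,2,6]),0,n=3)
```

```text
t 25.7 tcp [ 0.4857 -0.2315  0.221 ] tilt 24.5 az -3.7 xyaw 153.8 q [-0.62 -0.37  0.93  2.08  0.23  0.88  1.37] F [-0.4 -0.6 -0.3] w 38.4
loop [ 0.4787 -0.2288  0.2322] hook [-203.7    8.8    7.2] board up(hook fr) [ 0.015 -0.194  0.981] yaw err 0.8
[313.81794431 563.38319599] [357.1764657  354.66918267]
loop [ 0.4787 -0.2288  0.2322] hook [-203.7    8.8    7.2] board up(hook fr) [ 0.015 -0.194  0.981] yaw err 0.8
[-0.0374, -0.008, 0.0161, np.float64(0.0)]
[-0.0374, -0.008, 0.0161, np.float64(0.0)]
[-0.0374, -0.008, 0.0161, np.float64(0.0)]
```

View pics/w15.png

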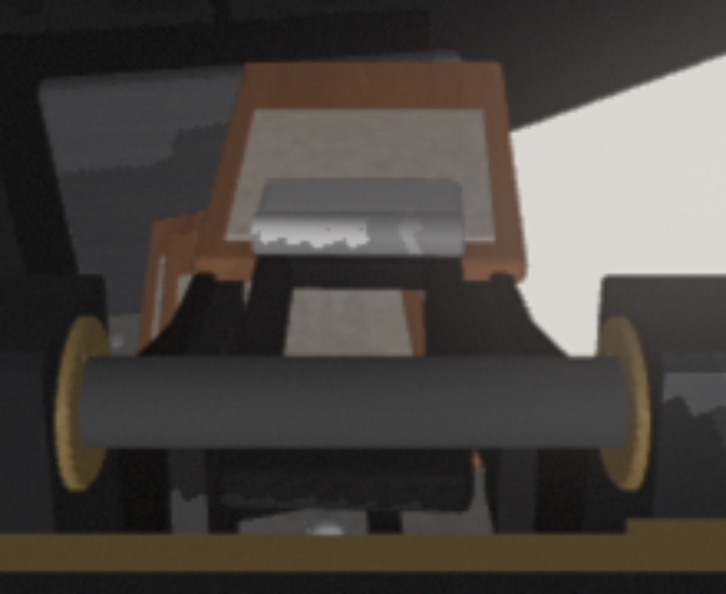

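View pics/w15s.png

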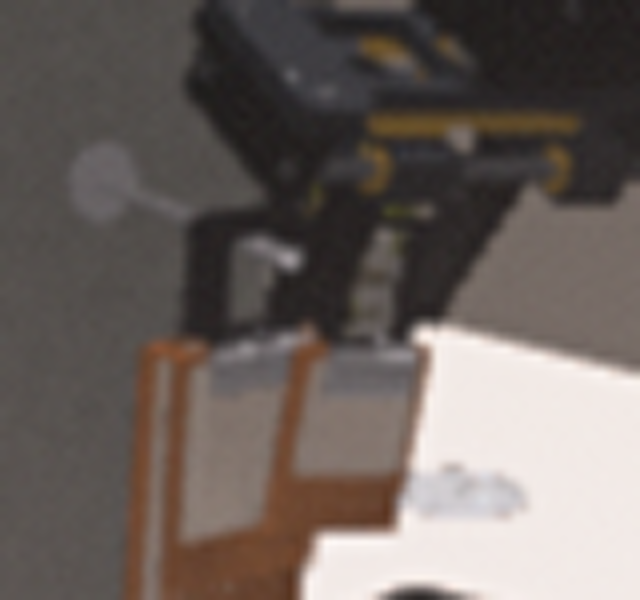

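Run:
```python
from h import *
st()
go_loop('S',unhook([-167,4,5]),.8,n=3)
```

```text
t 25.8 tcp [ 0.4863 -0.2306  0.2217] tilt 24.5 az -3.6 xyaw 154.0 q [-0.62 -0.37  0.92  2.08  0.23  0.88  1.37] F [-0.2  0.8 -0.3] w 38.5
loop [ 0.4787 -0.2288  0.2322] hook [-203.7    8.8    7.2] board up(hook fr) [ 0.015 -0.194  0.981] yaw err 0.8
[-0.0368, -0.006, 0.0174, np.float64(0.0015)]
[-0.0368, -0.0058, 0.0174, np.float64(0.0015)]
[-0.0369, -0.0056, 0.0174, np.float64(0.0015)]
```

drive_tool:
  steps:
    - [-0.037,-0.006,0.0174,0.001]
    - [-0.037,-0.006,0.0174,0.001]
    - [-0.037,-0.006,0.0174,0.001]
    - [0,0,0,0]
    - [0,0,0,0]

```text
t: 26.3
tool_pos: [0.518, -0.2495, 0.2193]
orientation: [[-0.824, 0.386, 0.414], [0.413, 0.91, -0.026], [-0.387, 0.149, -0.91]]
force: [-1.0, -0.3, -1.0]
width: 0.44
```

Run:
```python
from h import *
st()
c=env.get_calibration('wrist');im=env.camera('wrist')
cv2.imwrite('pics/w16.png',cv2.resize(im[150:330,180:400,::-1],None,fx=3.3,fy=3.3))
s=env.camera('scene')[:,:,::-1];cv2.imwrite('pics/w16s.png',cv2.resize(s[120:195,300:380],(640,600),interpolation=cv2.INTER_CUBIC))
go_loop('S',unhook([-138,4,5]),0,n=3)
```

```text
t 26.3 tcp [ 0.518  -0.2495  0.2193] tilt 24.5 az -3.6 xyaw 153.4 q [-0.75 -0.26  1.1   2.    0.13  0.85  1.46] F [-1.  -0.3 -1. ] w 38.3
loop [ 0.5101 -0.248   0.2298] hook [-167.3    3.3    4.8] board up(hook fr) [ 0.015 -0.198  0.98 ] yaw err 0.3
[-0.03, 0.0009, 0.0127, np.float64(0.0)]
[-0.03, 0.0009, 0.0127, np.float64(0.0)]
[-0.03, 0.0009, 0.0127, np.float64(0.0)]
```

View pics/w16.png

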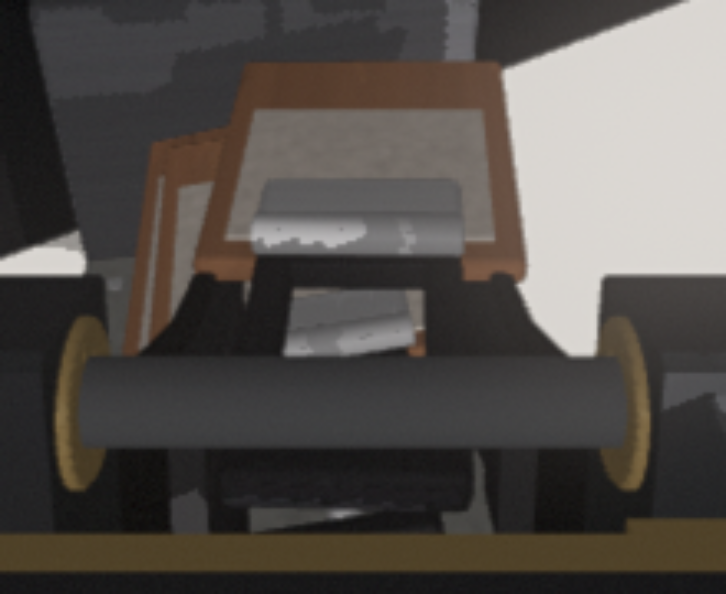

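View pics/w16s.png

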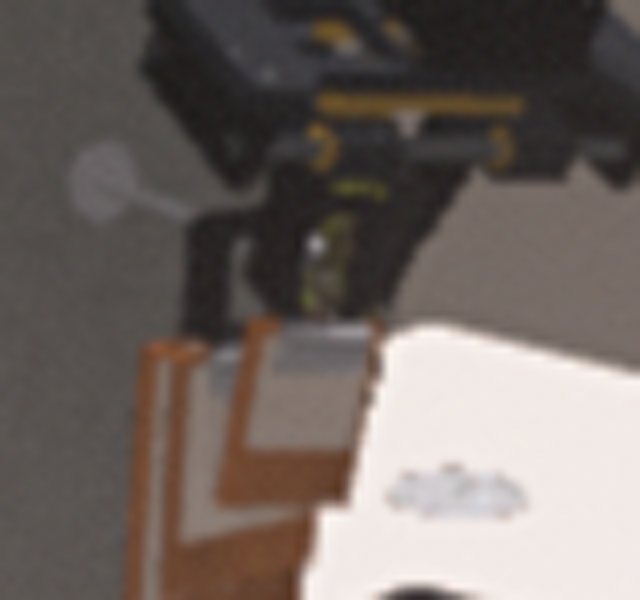

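drive_tool:
  steps:
    - [-0.03,0.001,0.0127,0]
    - [-0.03,0.001,0.0127,0]
    - [-0.03,0.001,0.0127,0]
    - [0,0,0,0]

```text
t: 26.8
tool_pos: [0.5458, -0.2609, 0.2197]
orientation: [[-0.824, 0.387, 0.414], [0.414, 0.91, -0.027], [-0.387, 0.149, -0.91]]
force: [-1.3, 0.5, 0.5]
width: 0.435
```

Run:
```python
from h import *
st()
c=env.get_calibration('wrist');im=env.camera('wrist')
cv2.imwrite('pics/w17.png',cv2.resize(im[150:330,180:400,::-1],None,fx=3.3,fy=3.3))
go_loop('S',unhook([-132,4,5]),0,n=2)
go_loop('S',unhook([-132,4,-10]),0,n=2)
```

```text
t 26.8 tcp [ 0.5458 -0.2609  0.2197] tilt 24.5 az -3.7 xyaw 153.3 q [-0.89 -0.14  1.31  1.94 -0.02  0.84  1.59] F [-1.3  0.5  0.5] w 37.9
loop [ 0.5376 -0.259   0.2298] hook [-137.7    3.8    4.8] board up(hook fr) [ 0.015 -0.197  0.98 ] yaw err 0.3
[-0.0089, 0.0004, 0.0035, np.float64(0.0)]
[-0.0089, 0.0004, 0.0035, np.float64(0.0)]
loop [ 0.5376 -0.259   0.2298] hook [-137.7    3.8    4.8] board up(hook fr) [ 0.015 -0.197  0.98 ] yaw err 0.3
[0.0008, -0.0034, 0.0263, np.float64(0.0)]
[0.0008, -0.0034, 0.0263, np.float64(0.0)]
```

View pics/w17.png

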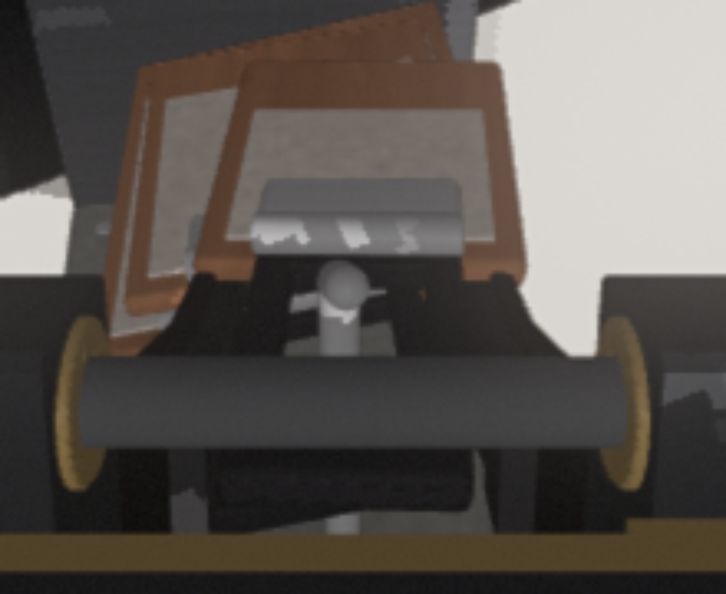

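drive_tool:
  steps:
    - [-0.012,0,0.0045,0]
    - [-0.012,0,0.0045,0]
    - [0.001,-0.003,0.018,0]
    - [0.001,-0.003,0.018,0]
    - [0.001,-0.002,0.018,0]
    - [0,0,0,0]

```text
t: 27.45
tool_pos: [0.5562, -0.2661, 0.2031]
orientation: [[-0.825, 0.388, 0.412], [0.415, 0.909, -0.026], [-0.384, 0.15, -0.911]]
force: [-0.7, 0.4, -1.6]
width: 0.435
```

Run:
```python
from h import *
st()
c=env.get_calibration('wrist');im=env.camera('wrist')
cv2.imwrite('pics/w18.png',cv2.resize(im[150:330,180:400,::-1],None,fx=3.3,fy=3.3))
s=env.camera('scene')[:,:,::-1];cv2.imwrite('pics/w18s.png',cv2.resize(s[80:230,270:400],(520,600),interpolation=cv2.INTER_CUBIC))
go_loop('S',unhook([-118,3.5,-14]),0,n=3)
```

```text
t 27.45 tcp [ 0.5562 -0.2661  0.2031] tilt 24.4 az -3.6 xyaw 153.3 q [-0.77  0.08  1.31  1.93 -0.37  0.83  1.86] F [-0.7  0.4 -1.6] w 37.9
loop [ 0.549  -0.2647  0.2146] hook [-125.     3.   -10.4] board up(hook fr) [ 0.015 -0.198  0.98 ] yaw err 0.2
[-0.0056, -0.0, 0.0067, np.float64(0.0)]
[-0.0056, -0.0, 0.0067, np.float64(0.0)]
[-0.0056, -0.0, 0.0067, np.float64(0.0)]
```

View pics/w18.png

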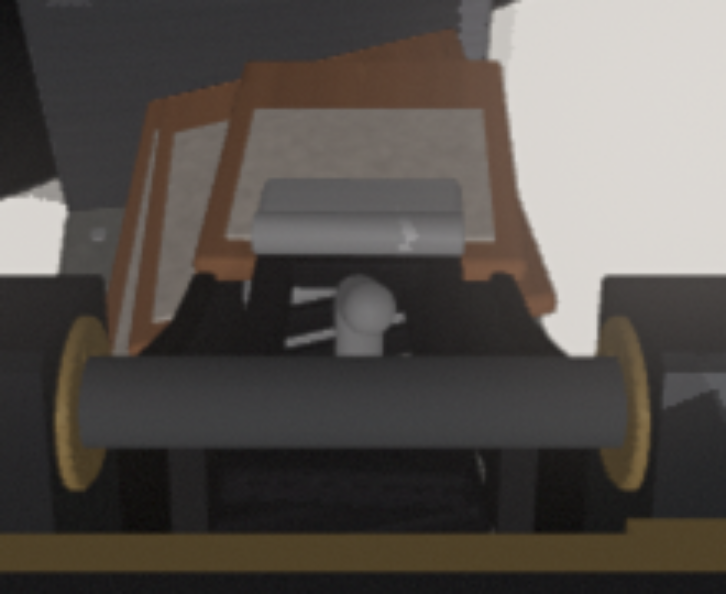

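View pics/w18s.png

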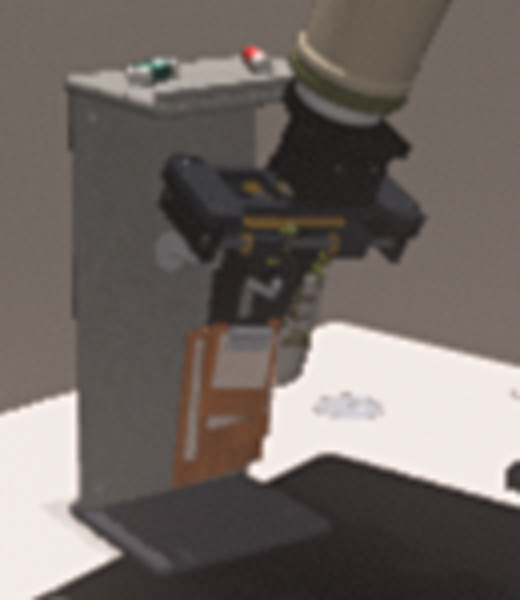

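drive_tool:
  steps:
    - [-0.006,0,0.0065,0]
    - [-0.009,0,0.0065,0]
    - [-0.009,0,0.006,0]
    - [-0.01,0,0.004,0]
    - [0,0,0,0]

```text
t: 28.05
tool_pos: [0.5679, -0.2705, 0.2012]
orientation: [[-0.825, 0.387, 0.412], [0.415, 0.91, -0.025], [-0.384, 0.15, -0.911]]
force: [-11.2, 7.3, 5.0]
width: 0.441
```

Run:
```python
from h import *
st();held('S')
s=env.camera('scene')[:,:,::-1];cv2.imwrite('pics/w19s.png',cv2.resize(s[80:230,270:400],(520,600),interpolation=cv2.INTER_CUBIC))
```

```text
t 28.05 tcp [ 0.5679 -0.2705  0.2012] tilt 24.4 az -3.5 xyaw 153.3 q [-0.68  0.16  1.26  1.91 -0.47  0.85  1.94] F [-11.2   7.3   5. ] w 38.4
loop [ 0.5604 -0.2686  0.2118] hook [-113.     3.8  -13.2] board up(hook fr) [ 0.017 -0.198  0.98 ] yaw err 0.3
```

View pics/w19s.png

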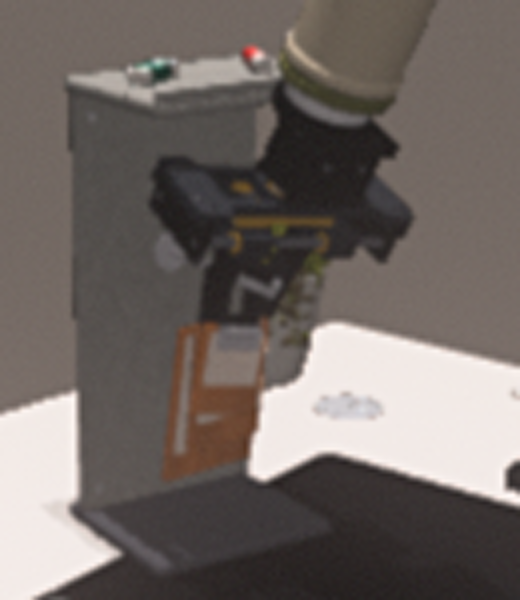

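drive_tool:
  steps:
    - [0.008,0,-0.003,0]
    - [0,0,0,0]

```text
t: 28.3
tool_pos: [0.5662, -0.2702, 0.202]
orientation: [[-0.823, 0.388, 0.414], [0.415, 0.91, -0.027], [-0.387, 0.15, -0.91]]
force: [1.0, 0.2, -0.2]
width: 0.441
```

drive_tool:
  steps:
    - [0,0,0,0]
    - [0,0,0,0]
    - [0,0,0,0]
    - [0,0,0,0]
    - [0,0,0,0]
    - [0,0,0,0]
  jaw: 0

```text
t: 28.9
tool_pos: [0.5663, -0.2699, 0.202]
orientation: [[-0.824, 0.387, 0.414], [0.414, 0.91, -0.027], [-0.387, 0.15, -0.91]]
force: [0.2, -0.5, -0.2]
width: 0.9
```

drive_tool:
  steps:
    - [0.015,0,-0.04,0]
    - [0.02,0,-0.1,0]
    - [0.02,0,-0.12,0]
    - [0,0,-0.12,0]
    - [0,0,0,0]

```text
t: 29.4
tool_pos: [0.5116, -0.2599, 0.2942]
orientation: [[-0.824, 0.385, 0.416], [0.415, 0.91, -0.019], [-0.386, 0.157, -0.909]]
force: [-0.4, -0.0, 0.8]
width: 1.001
```

Run:
```python
from h import *
st()
for n in('wrist','scene'):
    im=env.camera(n);cv2.imwrite(f'pics/x6{n}.png',im[:,:,::-1])
c=env.get_calibration('wrist');np.save('w20.npy',c,allow_pickle=True)
s=cv2.imread('pics/x6scene.png')
cv2.imwrite('pics/x6b.png',cv2.resize(s[120:220,290:370],(480,600),interpolation=cv2.INTER_CUBIC))
s=cv2.imread('pics/x6wrist.png')
cv2.imwrite('pics/x6w.png',cv2.resize(s[110:320,190:370],None,fx=2.85,fy=2.85,interpolation=cv2.INTER_CUBIC))
```

```text
t 29.4 tcp [ 0.5116 -0.2599  0.2942] tilt 24.6 az -2.6 xyaw 153.3 q [-0.66 -0.32  0.99  1.88  0.16  1.02  1.44] F [-0.4 -0.   0.8] w 87.1
```

View pics/x6b.png

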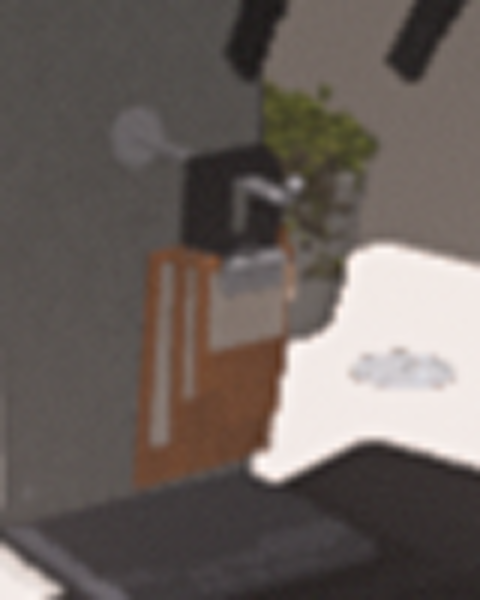

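View pics/x6w.png

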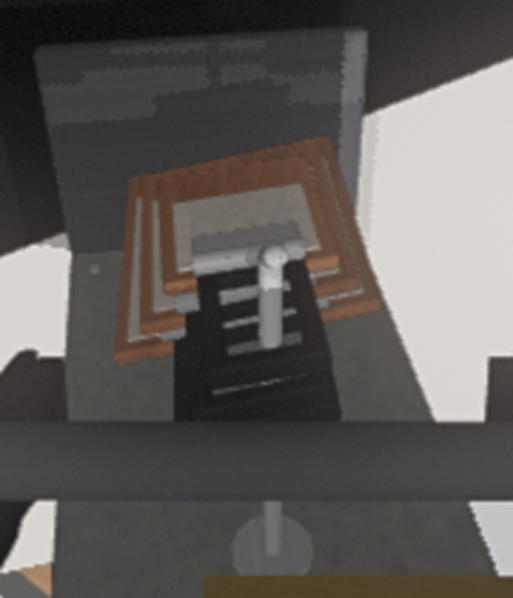

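Run:
```python
from h import *
c=np.load('w20.npy',allow_pickle=True).item()
f=lambda x,y:(x/2.85+190,y/2.85+110)
for z in(.2285,.2355):print(z,hook(onz(c,f(270,347),z)).round(1))
print('tip ball',hook(onz(c,f(273,258),.236)).round(1),hook(onz(c,f(273,258),.232)).round(1))
print('root disc',hook(onz(c,f(272,553),.225)).round(1))
# shelf/handles in scene? front edge of S bar ends
for p in((232,352),(302,340)):print(p,hook(onz(c,f(*p),.2285)).round(1))
```

```text
0.2285 [-122.     2.2    3.5]
0.2355 [-128.5    1.1   10.5]
tip ball [-160.    2.   11.] [-157.     2.6    7. ]
root disc [-14.6   3.    0. ]
(232, 352) [-121.6   -9.1    3.5]
(302, 340) [-123.5   11.7    3.5]
```

Run:
```python
from h import *
S=env.get_calibration('scene')
for h in([-153,0,11],[-143,0,0],[-130,0,3],[-120,0,3],[-110,0,3],[0,0,0],[-118,19,-20],[-118,12,0],[-118,-12,0],[-130,-12,0]):print(h,((proj(S,unhook(h))-[290,120])*6).round(1))
T=env.get_calibration('top');im=env.camera('top')[:,:,::-1];s=env.camera('scene')[:,:,::-1]
cv2.imwrite('pics/x7t.png',cv2.resize(im[120:270,330:500],None,fx=4,fy=4,interpolation=cv2.INTER_CUBIC))
cv2.imwrite('pics/x7s.png',cv2.resize(s[140:185,315:355],(530,600),interpolation=cv2.INTER_CUBIC))
st()
```

```text
[-153, 0, 11] [292.2 176.7]
[-143, 0, 0] [280.  193.4]
[-130, 0, 3] [265.2 181.2]
[-120, 0, 3] [253.9 176.5]
[-110, 0, 3] [242.8 171.8]
[0, 0, 0] [129.1 129.4]
[-118, 19, -20] [219.4 225.6]
[-118, 12, 0] [231.7 185.1]
[-118, -12, 0] [271.3 177.6]
[-130, -12, 0] [284.9 183.3]
t 29.6 tcp [ 0.5109 -0.2586  0.2881] tilt 24.1 az -2.8 xyaw 153.5 q [-0.67 -0.31  0.99  1.89  0.15  1.02  1.45] F [-0.4 -0.4  0. ] w 87.1
```

View pics/x7s.png

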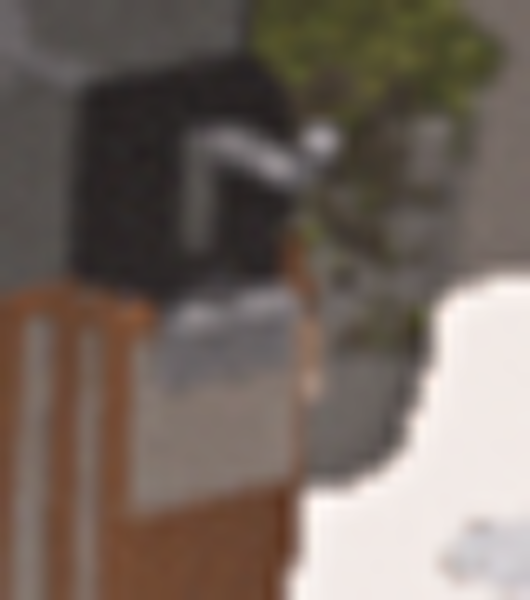

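View pics/x7t.png

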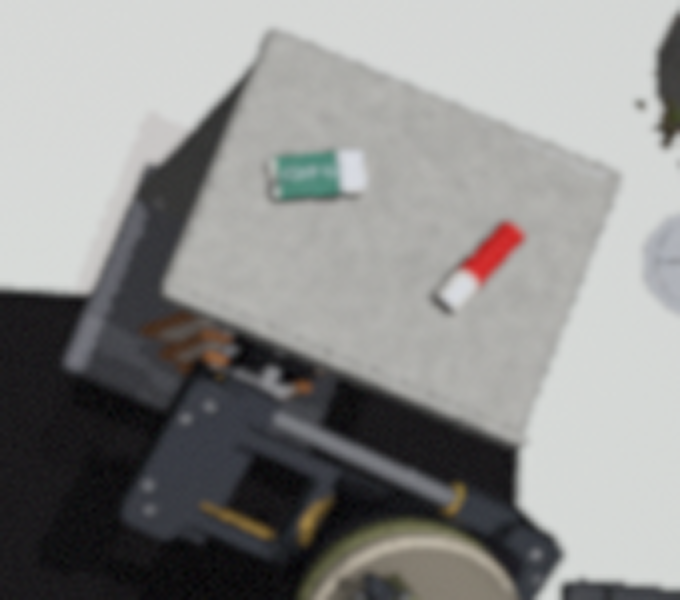

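drive_tool:
  steps:
    - [0,0,-0.13,0]
    - [0,0,-0.13,0]
    - [0.02,0.08,-0.08,0]
    - [0.04,0.13,0,0]
    - [0.04,0.13,0,0]
    - [0.04,0.13,0,0]
    - [0,0,0,0]
    - [0,0,0,0]
    - [0,0,0,0]
    - [0,0,0,0]

```text
t: 30.6
tool_pos: [0.489, -0.112, 0.3873]
orientation: [[-0.827, 0.387, 0.408], [0.415, 0.91, -0.021], [-0.379, 0.152, -0.913]]
force: [0.8, -0.2, -0.6]
width: 1.005
```

Run:
```python
from h import *
st()
T=env.camera('top')[:,:,::-1];s=env.camera('scene')[:,:,::-1]
cv2.imwrite('pics/y_top.png',T)
cv2.imwrite('pics/y_s.png',cv2.resize(s[80:230,270:400],(520,600),interpolation=cv2.INTER_CUBIC))
a=cv2.imread('pics/a_top.png')
cv2.imwrite('pics/y_diff.png',np.vstack([a[170:340,100:470],T[170:340,100:470]]))
```

```text
t 30.6 tcp [ 0.489  -0.112   0.3873] tilt 24.1 az -2.9 xyaw 153.4 q [-0.54 -0.41  0.49  1.85  0.24  1.24  1.07] F [ 0.8 -0.2 -0.6] w 87.4
```

View pics/y_s.png

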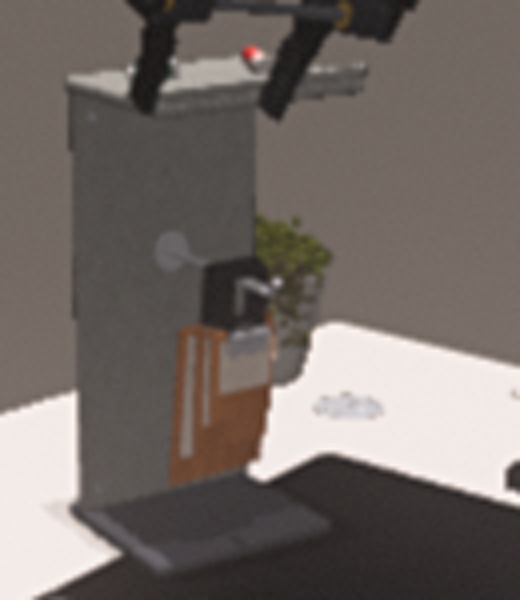

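View pics/y_diff.png

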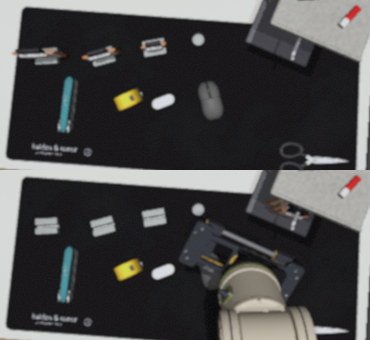

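drive_tool:
  steps:
    - [0.08,0.13,0,0]
    - [0.08,0.13,0,0]
    - [0.08,0.13,0,0]
    - [0.08,0.13,-0.04,0]
    - [0,0.1,-0.04,0]
    - [0,0,0,0]
    - [0,0,0,0]
    - [0,0,0,0]
    - [0,0,0,0]
    - [0,0,0,0]

```text
t: 31.7
tool_pos: [0.4713, 0.0977, 0.4014]
orientation: [[-0.827, 0.386, 0.408], [0.415, 0.91, -0.02], [-0.379, 0.152, -0.913]]
force: [0.1, -0.5, -0.4]
width: 1.001
```

Run:
```python
from h import *
st()
T=env.camera('top')[:,:,::-1];s=env.camera('scene')[:,:,::-1]
a=cv2.imread('pics/a_top.png')
cv2.imwrite('pics/z_diff.png',np.vstack([a[170:340,100:470],T[170:340,100:470]]))
cv2.imwrite('pics/z_s.png',cv2.resize(s[80:230,270:400],(520,600),interpolation=cv2.INTER_CUBIC))
import time
s2=env.camera('scene')[:,:,::-1]
p=cv2.resize(cv2.imread('pics/y_s.png'),(130,150),interpolation=cv2.INTER_AREA)
print('change vs prev crop (boards)',np.abs(p[60:130,35:75].astype(int)-s[140:210,305:345].astype(int)).mean(), 'within 0.05s',np.abs(s2[140:210,305:345].astype(int)-s[140:210,305:345]).mean())
```

```text
t 31.7 tcp [0.4713 0.0977 0.4014] tilt 24.1 az -2.9 xyaw 153.4 q [-0.59 -0.35  0.11  1.83  0.26  1.3   0.63] F [ 0.1 -0.5 -0.4] w 87.1
change vs prev crop (boards) 1.2333333333333334 within 0.05s 1.1485714285714286
```

View pics/z_diff.png

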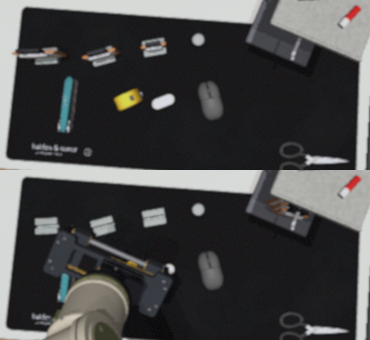

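View pics/z_s.png

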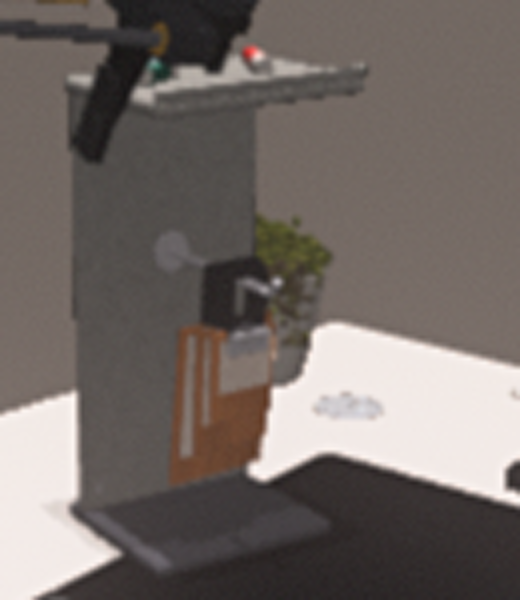

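The boards hang still: image change over about 1 s is no more than camera noise. The mouse, tape, case, loupe and stapler are where they were. Handing in.

Run:
```python
from bench import env
print(env.finish_job())
```

```text
the job is handed in; nothing more can be done
None
```

I hung the large, medium and small boards on the hook in that order, paper side out, and handed the job in at about 32 s of the 72 s limit.

**Method:** The moves give no direct tilt. I got about 25° of tool tilt by commanding the arm upward past its reach until the wrist joint hit its limit. The tilt held afterwards, so I gripped each handle and threaded it onto the hook from the front.

**Last checks:**
- **Boards:** All three hang on the rod. The smallest is frontmost, and its handle front is about 112–122 mm from the root, against the shelf edge at 130 mm. They showed no motion over about 1 s, and the robot was clear of them.
- **Bystanders:** The mouse, tape measure, earbud case, loupe and stapler look unmoved in the top views. I judged this by eye, and the last picture hides a few of them behind the arm.

**What disagreed or went less cleanly:**
- **Hook position:** The wrist camera put the hook 3–4 mm further in +y than the two fixed views did. I corrected for this when threading the medium and small boards.
- **Board angle:** The boards hang slightly turned on the rod, about 10° by eye, rather than perfectly square.
- **Contact force:** The final push met about 14 N, possibly from the shelf edge or from the stacked boards. I backed off 2 mm before releasing.

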